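# Try the hinged lids of three tins and flag the stiff one

## Task

Try the lid of each of the three green tins by its front tab: swing the lids that move freely all the way up to their stop and leave them up; one lid is stiff and must not be forced: raise its front edge only about a finger's breadth and leave it ajar like that. Slide the red pointer along its rail until it stands centred in front of the stiff tin. Leave the garlic, the can and the tub alone.

Things in the scene. Friction and masses are not known exactly. Their poses are not given: they have to be found in the camera images.
- rack: light wooden rack fixed on the worktop, 245 deep x 400 wide x 284 mm high. Origin on the worktop; x points away from the robot, y along the rack to the robot's left, z up. Base board 12 mm thick, from x=-110 to +135. Tins stand on it at y = -115, 0, +115, a short black mark on the board before each (x=-55). Aluminium rail along y at x=-85, top z=20.
- shelf_edge (a point): lower front edge, at mid-width, of the shelf board that hangs over the tins (rack x=22, z=270; it runs back from here, jars fixed on it). A vertical gripper meets this edge while raising a lid: lean the tool 30 to 40 degrees back to the robot (fingertips pointing down and away from the robot) and work beneath it.
- pointer (a joint): slide of the red pointer along the rail, m: 0 at the left end (+y, rack y = +178 mm), growing to the right, 0.356 at the right end; it starts near the left end. About 1.5 N of friction, stays where left.
- pointer_grip (a point): centre of the red pointer's upright grip: 22 mm along rack x, 14 mm wide along rack y, its top 15 mm above this point (z = 71) and its foot 26 mm below it (z = 30); under it a carriage 34 x 30 x 10 mm. Take it from above, fingers closing along rack y.
- tin_a: one of three look-alike green hinged tins, fixed in the rack, 64 deep x 86 wide x 57 mm; any may be the stiff one and they change places. Origin on the base board under the middle of the closed lid; axes as the rack's. Front wall at x=-24.
- tin_a_hinge (a point): hinge axis of this tin's lid (along the tin's y), at its rear: x=+40, z=59 in the tin's frame, mid-width. Carry the fingertips round this axis: pushed straight forward they jam against the tab.
- tin_a_edge (a point): middle of the lower front edge of this lid, moving with it; shut, it is 80 mm before the hinge at the same height, 16 mm before the tin's front wall. Lid 80 x 90 x 6 mm. From its front edge a steel tab (50 wide, 30 long, 4 thick) slopes up at 58 degrees towards the robot: closed fingers leaning 32 degrees lie flat on its underside and push the lid up and back.
- tin_a_lid (a joint): opening angle of this lid, rad: 0 shut, 1.2 at its stop. All lids stay where they are left. A free one needs 1 to 2 N at the tab (up to 6, mostly level, if also pressed towards the hinge); the stiff one (exactly one of the three) drags from the start, 8 to 13 N, and seizes solid at 0.55 rad. Draw the fingers out along their length, or they may hook the tab and pull the lid down.
- tin_b: one of three look-alike green hinged tins, fixed in the rack, 64 deep x 86 wide x 57 mm; any may be the stiff one and they change places. Origin on the base board under the middle of the closed lid; axes as the rack's. Front wall at x=-24.
- tin_b_hinge (a point): hinge axis of this tin's lid (along the tin's y), at its rear: x=+40, z=59 in the tin's frame, mid-width. Carry the fingertips round this axis: pushed straight forward they jam against the tab.
- tin_b_edge (a point): middle of the lower front edge of this lid, moving with it; shut, it is 80 mm before the hinge at the same height, 16 mm before the tin's front wall. Lid 80 x 90 x 6 mm. From its front edge a steel tab (50 wide, 30 long, 4 thick) slopes up at 58 degrees towards the robot: closed fingers leaning 32 degrees lie flat on its underside and push the lid up and back.
- tin_b_lid (a joint): opening angle of this lid, rad: 0 shut, 1.2 at its stop. All lids stay where they are left. A free one needs 1 to 2 N at the tab (up to 6, mostly level, if also pressed towards the hinge); the stiff one (exactly one of the three) drags from the start, 8 to 13 N, and seizes solid at 0.55 rad. Draw the fingers out along their length, or they may hook the tab and pull the lid down.
- tin_c: one of three look-alike green hinged tins, fixed in the rack, 64 deep x 86 wide x 57 mm; any may be the stiff one and they change places. Origin on the base board under the middle of the closed lid; axes as the rack's. Front wall at x=-24.
- tin_c_hinge (a point): hinge axis of this tin's lid (along the tin's y), at its rear: x=+40, z=59 in the tin's frame, mid-width. Carry the fingertips round this axis: pushed straight forward they jam against the tab.
- tin_c_edge (a point): middle of the lower front edge of this lid, moving with it; shut, it is 80 mm before the hinge at the same height, 16 mm before the tin's front wall. Lid 80 x 90 x 6 mm. From its front edge a steel tab (50 wide, 30 long, 4 thick) slopes up at 58 degrees towards the robot: closed fingers leaning 32 degrees lie flat on its underside and push the lid up and back.
- tin_c_lid (a joint): opening angle of this lid, rad: 0 shut, 1.2 at its stop. All lids stay where they are left. A free one needs 1 to 2 N at the tab (up to 6, mostly level, if also pressed towards the hinge); the stiff one (exactly one of the three) drags from the start, 8 to 13 N, and seizes solid at 0.55 rad. Draw the fingers out along their length, or they may hook the tab and pull the lid down.
- garlic: a garlic bulb, 53 mm; origin at its underside. Bystander between the robot and the rack, to be left alone.
- food_can: a food can with a pale label, 76 mm across, 58 mm high; origin at its underside. Bystander between the robot and the rack, to be left alone.
- tub: a small cream tub with a dark blue lid, 105 x 63 x 26 mm; origin at its underside. Bystander between the robot and the rack, to be left alone.

How it is judged (in metres and radians):
At the end, for the whole second after the job is handed in: two lids stand up near their stop (over 1.0 rad; the stiff one cannot get there), the third, stiff lid is ajar (0.06 to 0.4 rad, its front edge raised 5 to 31 mm), the pointer stands within 12 mm of the middle of that stiff tin, and all are at rest (((value of joint each of tin_b_lid, tin_c_lid above 1 rad and value of joint tin_a_lid between 0.06 and 0.4 rad and y of pointer_grip in the frame of tin_a between -0.012 and 0.012 m) or (value of joint each of tin_a_lid, tin_c_lid above 1 rad and value of joint tin_b_lid between 0.06 and 0.4 rad and y of pointer_grip in the frame of tin_b between -0.012 and 0.012 m) or (value of joint each of tin_a_lid, tin_b_lid above 1 rad and value of joint tin_c_lid between 0.06 and 0.4 rad and y of pointer_grip in the frame of tin_c between -0.012 and 0.012 m)) and velocity of joint tin_a_lid between -0.02 and 0.02 rad/s and velocity of joint tin_b_lid between -0.02 and 0.02 rad/s and velocity of joint tin_c_lid between -0.02 and 0.02 rad/s and velocity of joint pointer between -0.02 and 0.02 m/s); the robot touches nothing.
It fails at once if a tin or its lid is pressed by the fingers with over 30 N (lid forced) (contact force between the fingers and tin_a above 30 N or contact force between the fingers and tin_b above 30 N or contact force between the fingers and tin_c above 30 N).
It fails at once if a bystander is moved by more than 30 mm (distance of any of garlic, food_can, tub from where it was at the start of the episode above 0.03 m).
It also fails if it takes over 72 s, if anything falls off the work surface, if the arm or the gripper's body presses on something with over 40 N, if the wrist force passes 120 N, or if a joint passes its speed limit or range.

## Robot

A 7-joint arm with a two-finger parallel gripper is mounted at the origin on a cart in front of the work surface, level with it; the furniture and walls round the work are solid. World frame = base frame: x ahead of the robot, y to its left, z up, the work surface at z = 0. Lengths are in mm, angles in rad, forces in N, time in s.
With the tool pointing down it reaches from about 400 to 875 mm from the base axis. Payload 6.5 kg.
Tool frame: the origin (TCP) lies between the finger pads; the fingertips stand 19 mm ahead of it and the grasp point (between the pads) is the TCP; z points along the fingers, y is the line along which they close (so a half turn about z gives the same grasp; the last joint's range is limited). The gripper opens to 88 mm and grips with 3 to 60 N. Pads are 18 mm wide; open, the fingers measure 123 mm over their backs; the gripper's body (75 mm by 187 mm) begins 45 mm behind the grasp point.
Start: joints at [1.078, 0.536, -0.004, 1.538, 0.003, 1.067, -0.071], TCP at [269.07, -591.685, 257.716] pointing down, gripper open.
Joint ranges: [-2.7, 2.7], [-0.37, 2.16], [-1.27, 1.26], [0.24, 2.4], [-1.31, 4.45], [0.19, 1.91], [-2.76, 2.76]. Speed limits (rad/s): [2.39, 2.39, 3.14, 3.14, 3.14, 3.14, 3.14].

## Interface

Orientations are given as a 3x3 rotation matrix whose columns are the frame's x, y, z axes.
In Python, from workcell import robot, imaging, trace gives the robot as it stands.
- The arm moves only by the shell command python3 -m inch 'ROWS'. ROWS is JSON, a list of rows, each an object of numbers: "dx", "dy", "dz": the shift along the tool's x, y, z as a fraction of full scale; "ax", "ay", "az": the turn, a rotation vector about the tool's x, y, z as a fraction of full scale; "hand": the opening, from -1 (shut) to 1 (fully open). In form: [{"dx": .., "dy": .., "dz": .., "ax": .., "ay": .., "az": .., "hand": ..}, ...]. A call has 1 to 20 rows; each row shifts and turns the commanded pose from where the row before left it, along the tool's axes as they then stand; what a row does not reach is not made up. Full scale, the value 1, is 20 mm for a shift and 0.12 rad for a turn. A row lasts 1/12 s, in which the tool goes at most 41.7 mm and 7.16 degrees, less where a joint would pass 70% of its speed; a pose out of reach is approached as far as the arm can. A call with a number of a shift or a turn outside -1 to 1 is refused whole. A call with a gripper value outside its range is refused whole. The fingers move at their own pace and stop on an object; the grip force is fixed at half the most. Time passes only in rows, so rows that do not move let the fingers close. It gives the time, the measured TCP pose, the force, the opening and the grip force at its end, in the units of the state.
- robot.read_state(): the state, without advancing time (a new reading comes with each control period).
- imaging.read_camera(name): name is "side" or "top"; returns a dict with "pixels" (480x640x3 uint8, blue, green, red), "fx", "fy", "cx", "cy" (pixels), "R" (3x3) and "t" (3): a world point X has camera coordinates R X + t. Camera axes: x right, y down, z forward; pixel columns grow to the right and rows downward; lengths in mm; the calibration is good to about 2 mm. A picture is of the moment at which its call begins. There is no depth.
- robot.job_done(): hands the job in; it is judged then, once.
Trained networks look in a picture, given as the dict that the camera call returned (one of the last four; its "shot" number tells which), for a name from the list of things; names that differ only in an ending like _2 or _b are one class to them, and where a whole thing is asked for, a point or a joint stands for the part that bears it (a point fixed in the world has none). Each returns a list of dicts, best first, with "score" (0 to 1); they miss things now and then, are a little off and sometimes report something else, mostly with a low value. They report only what shows in the picture. A call takes as long as a camera call.
- trace(picture, label): "pixels" (480x640 bool, what is visible of it) and "box" ([centre column, centre row, width, height] in pixels, round what is visible of it).
The state is a dict: "time": time; "q": joint angles; "qd": joint speeds; "joint_efforts": joint torques, N m; "tcp_pos": TCP position; "tcp_rot": TCP orientation; "wrist_force": force on the tool from outside, world axes, zero at the start; "torque": the same for the moment, N m; "width": finger opening in mm; "gripper_force": force on a finger pad.
Only numpy, scipy, OpenCV 4.12 (cv2) and the standard library are available. Lean on these libraries where they do the work, as an engineer would, in place of code of your own. Each camera call takes 0.05 s, during which the arm holds its last target. There are 200 camera calls.

## Working session

There is one attempt and no reset: what is moved stays moved. The work goes in short steps, Python scripts to look and compute and a shell command to move; the robot and the scene stay as the last step left them, time stands still between calls to the robot, and variables do not carry over. Pictures are saved under pics/ and viewed, at most 10 in all, crops included, and the job is handed in when it is done.

```bash
ls; mkdir -p pics; python3 - <<'E'
from workcell import robot, imaging, trace
import cv2,numpy as np
s=robot.read_state(); print(s)
for n in ("side","top"):
    p=imaging.read_camera(n); cv2.imwrite(f"pics/{n}0.png",p["pixels"])
    print(n,p["fx"],p["cx"],p["cy"],np.array(p["R"]).round(3).tolist(),p["t"], (-np.array(p["R"]).T@np.array(p["t"])).round())
    for l in ["rack","tin_a","tin_a_edge","pointer","pointer_grip","garlic","food_can","tub"]:
        print(l,[(round(d["score"],2),np.array(d["box"]).round(1).tolist()) for d in trace(p,l)][:4])
E
```

```text
pics
{'time': 0.0, 'q': array([ 1.07776947,  0.53718761, -0.00440133,  1.53884274,  0.00259248,
        1.06729001, -0.07120301]), 'qd': array([ 1.73944988e-03,  7.13922048e-04,  9.98821621e-04, -8.98993874e-05,
        9.03491103e-04, -1.66574488e-03, -2.20301095e-04]), 'joint_efforts': array([-6.55786462e-04, -5.70999491e+01,  9.90724415e-01, -2.51603723e+01,
       -5.62415924e-02,  1.80258625e-02,  1.30904496e-04]), 'tcp_pos': array([ 268.82261419, -591.18015073,  256.83734788]), 'tcp_rot': array([[ 9.10270171e-01,  4.14013907e-01, -8.37010870e-04],
       [ 4.14014730e-01, -9.10268937e-01,  1.50502637e-03],
       [-1.38803146e-04, -1.71651544e-03, -9.99998517e-01]]), 'wrist_force': array([-0.59182905, -0.0790021 ,  0.52083837]), 'torque': array([ 0.00519606, -0.05468681,  0.00755781]), 'gripper_force': 0.0, 'width': 87.89995338145555}
side 463.0803442762897 318.3276064318565 241.05794483414394 [[0.999, -0.045, 0.016], [-0.0, -0.335, -0.942], [0.048, 0.941, -0.334]] [-553.6452746   176.20693157 1153.37766536] [  498. -1052.   560.]
rack [(0.55, [347.2, 254.1, 124.0, 204.5]), (0.
[... 465 characters left out ...]
6, 347.7, 37.6, 47.2])]
tub [(0.83, [263.2, 302.8, 24.3, 28.8]), (0.22, [353.2, 283.5, 42.0, 27.0])]
top 528.5809569299621 315.26740248267913 237.32031940392963 [[0.073, -0.997, 0.006], [-0.955, -0.072, -0.286], [0.286, 0.015, -0.958]] [ -80.56754714  582.71134131 1020.36858331] [ 271.  -54. 1145.]
rack [(0.67, [302.3, 207.9, 228.8, 186.8])]
tin_a [(0.97, [248.5, 203.8, 53.3, 44.5]), (0.89, [297.5, 212.6, 48.7, 44.9]), (0.87, [354.6, 223.3, 47.1, 42.4])]
tin_a_edge [(0.62, [298.7, 212.0, 46.0, 43.0])]
pointer []
pointer_grip [(0.51, [213.4, 257.8, 14.2, 15.5])]
garlic []
food_can [(0.73, [249.0, 205.9, 48.7, 38.8]), (0.66, [385.4, 351.9, 38.2, 37.5])]
tub [(0.55, [284.1, 323.4, 43.7, 31.5])]
```

View pics/side0.png

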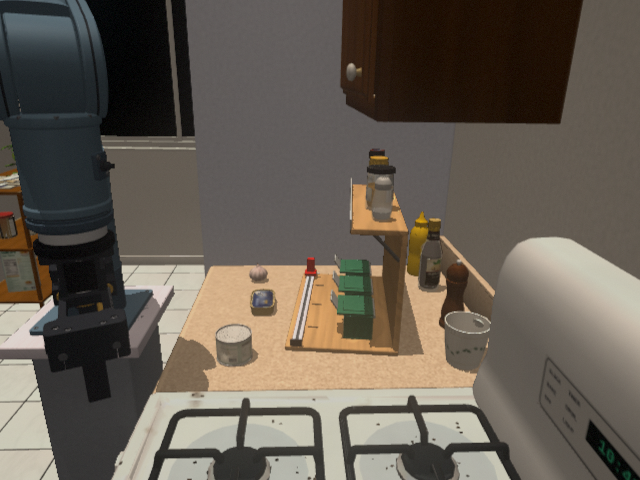

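View pics/top0.png

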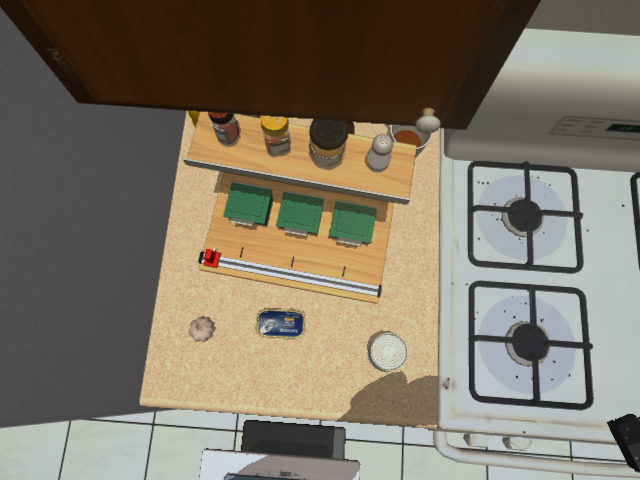

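The side view shows the three tins at about (352, 268–320) and the red pointer at (311, 266). The top view shows the lids at (248,204), (299,214), (353,223), marks at (241,252), (293,262), (344,271), and the pointer at (211,258). The garlic, tub and can stand in front.

```bash
cat > h.py <<'E'
from workcell import robot, imaging, trace
import cv2,numpy as np
from scipy.optimize import least_squares
from scipy.spatial.transform import Rotation as Ro
def proj(p,X):
    c=np.atleast_2d(X)@np.array(p["R"]).T+np.array(p["t"]); return np.c_[p["fx"]*c[:,0]/c[:,2]+p["cx"],p["fy"]*c[:,1]/c[:,2]+p["cy"]]
def rackT(v,X):
    R=Ro.from_euler('z',v[3]).as_matrix(); return np.atleast_2d(X)@R.T+v[:3]
def quads(img,lo=150):
    h=cv2.cvtColor(img,cv2.COLOR_BGR2HSV); m=cv2.inRange(h,(65,90,30),(90,255,255))
    n,l,st,c=cv2.connectedComponentsWithStats(m); 
    return m,[(st[i],c[i]) for i in range(1,n) if st[i][4]>lo]
E
python3 - <<'E'
from h import *
T=imaging.read_camera("top");S=imaging.read_camera("side")
m,q=quads(T["pixels"]); C=[]
for st,c in q: print(st,c.round(1))
q=sorted(q,key=lambda a:a[1][0])
red=lambda im: cv2.inRange(cv2.cvtColor(im,cv2.COLOR_BGR2HSV),(0,180,80),(8,255,255))
for im,b in((T,(190,230,240,280)),(S,(295,325,245,285))):
    r=red(im["pixels"]); ys,xs=np.nonzero(r[b[2]:b[3],b[0]:b[1]]); print("red",len(xs),xs.mean()+b[0],ys.mean()+b[2],xs.min()+b[0],xs.max()+b[0],ys.min()+b[2],ys.max()+b[2])
# initial fit: marks (top) + lid centroids
marks=np.array([[241,252],[293,262],[344,271]],float)
def cent(img,n,box):
    pass
Y=[115,0,-115]
def res(v):
    r=proj(T,rackT(v[[0,1,3,2]]*0+np.array([v[0],v[1],0,v[2]]),[[-55,y,12] for y in Y]))-marks
    l=proj(T,rackT(np.array([v[0],v[1],0,v[2]]),[[0,y,77] for y in Y]))-np.array([c for _,c in q])
    return np.r_[r.ravel(),l.ravel()]
f=least_squares(res,[550,50,-.1]);print(f.x,f.fun.round(1))
a=cv2.resize(T["pixels"][170:310,180:400],None,fx=3.6,fy=3.6,interpolation=cv2.INTER_CUBIC);cv2.imwrite("pics/ct.png",a)
a=cv2.resize(S["pixels"][240:360,280:410],None,fx=5,fy=5,interpolation=cv2.INTER_CUBIC);cv2.imwrite("pics/cs.png",a)
E
```

```text
[ 224  183   47   41 1393] [247.7 202.8]
[ 277  192   45   41 1182] [298.8 214.5]
[ 330  209   45   34 1076] [351.9 225.4]
red 191 211.00523560209425 258.0785340314136 204 219 249 266
red 48 310.2291666666667 268.5 305 315 258 273Traceback (most recent call last):
  File "<stdin>", line 18, in <module>
    return func(*args, **kwargs)
    vector_fun = VectorFunction(
        fun_wrapped,
    ...<6 lines>...
        workers=workers
    )
    self._update_fun()
    ~~~~~~~~~~~~~~~~^^
    self.f = self.fun_wrapped(xp_copy(self.x))
             ~~~~~~~~~~~~~~~~^^^^^^^^^^^^^^^^^
    return np.atleast_1d(self.fun(x))
                         ~~~~~~~~^^^
    return self.f(x, *self.args, **self.kwargs)
           ~~~~~~^^^^^^^^^^^^^^^^^^^^^^^^^^^^^^
  File "<stdin>", line 15, in res
IndexError: index 3 is out of bounds for axis 0 with size 3
```

```bash
python3 - <<'E'
from h import *
T=imaging.read_camera("top");S=imaging.read_camera("side")
marks=np.array([[241,252],[293,262],[344,271]],float); Y=[115,0,-115]
def res(v): return (proj(T,rackT(np.array([v[0],v[1],0,v[2]]),[[-55,y,12] for y in Y]))-marks).ravel()
f=least_squares(res,[550,50,-.1]);v=np.array([f.x[0],f.x[1],0,f.x[2]]);print(v,f.fun.round(1))
np.save("v0.npy",v)
for n,P,(c0,r0,w,h,k) in (("ct",T,(180,170,220,140,3.6)),("cs",S,(280,240,130,120,5))):
    a=cv2.resize(P["pixels"][r0:r0+h,c0:c0+w],None,fx=k,fy=k,interpolation=cv2.INTER_CUBIC)
    L=[[[-110,200,12],[-110,-200,12],[135,-200,12],[135,200,12]]]
    for y in Y: L.append([[-40,y+45,77],[-40,y-45,77],[40,y-45,77],[40,y+45,77]])
    for y in Y: L.append([[-55,y-1,12],[-55,y+1,12]])
    for q in L:
        u=((proj(P,rackT(v,q))+.5-[c0,r0])*k).round().astype(int); cv2.polylines(a,[u],True,(255,0,255),1)
    cv2.imwrite(f"pics/{n}.png",a)
E
```

```text
[ 6.04039545e+02  3.90258930e+00  0.00000000e+00 -1.12024367e-01] [ 0.6  0.3 -0.5 -0.4 -0.1  0.1]
```

View pics/ct.png

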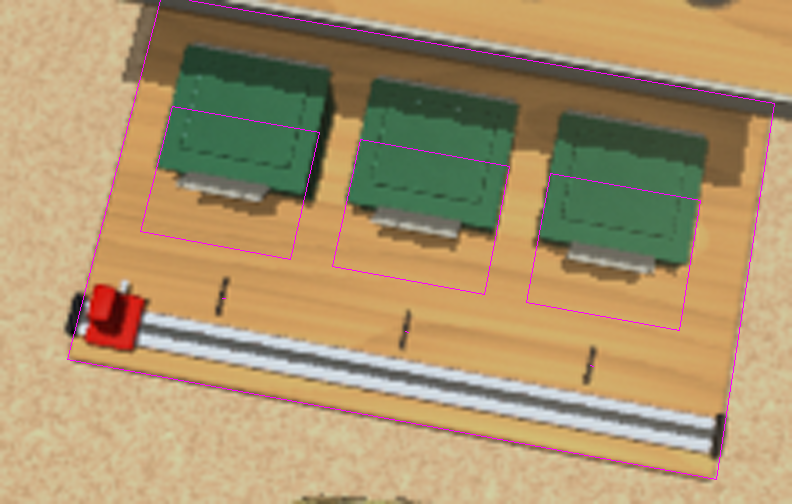

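View pics/cs.png

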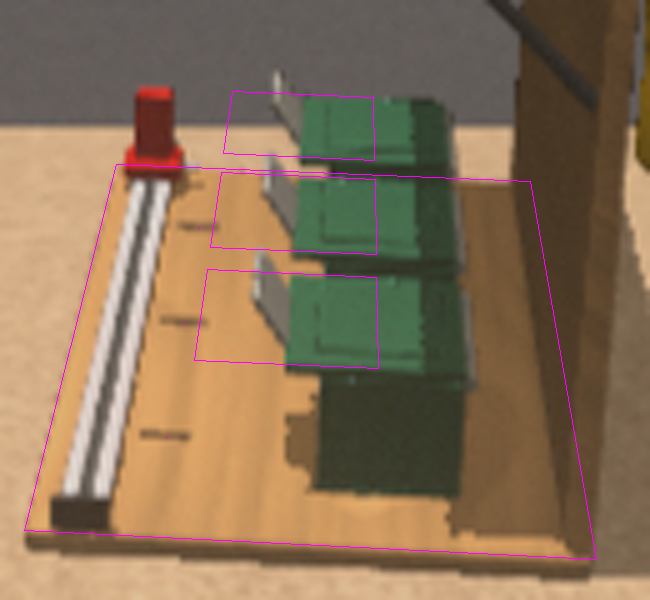

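The base-board outline (magenta) fits both views, but the tins stand about 50 mm further back than the rack origin: top-crop front corners are (158,168), (348,203), (538,240) and side-crop corners are (303,160), (292,255), (287,370). I'll fit those next.

```bash
python3 - <<'E'
from h import *
T=imaging.read_camera("top");S=imaging.read_camera("side"); v=np.load("v0.npy")
tc=lambda a,b:np.array([a/3.6+180-.5,b/3.6+170-.5]); sc=lambda a,b:np.array([a/5+280-.5,b/5+240-.5])
# refine the rack: board corners + marks, both views
obsT=[([-110,200,12],tc(68,359)),([-110,-200,12],tc(716,479)),([-55,115,12],tc(222,297)),([-55,0,12],tc(405,330)),([-55,-115,12],tc(590,365))]
obsS=[([-110,-200,12],sc(26,532)),([135,-200,12],sc(594,558)),([-55,115,12],sc(200,227)),([-55,0,12],sc(184,321)),([-55,-115,12],sc(165,435))]
def res(v): return np.concatenate([(proj(P,rackT(v,X))[0]-u) for P,o in((T,obsT),(S,obsS)) for X,u in o])
f=least_squares(res,v);print("rack",f.x.round(3),f.fun.round(1)); v=f.x.copy(); v[2]=0
g=least_squares(lambda w:res([w[0],w[1],0,w[2]]),v[[0,1,3]]); v=np.array([g.x[0],g.x[1],0,g.x[2]]);print(v.round(3));np.save("v.npy",v)
# tins: front right (y-45) top corner z free? use top-view z77 and side view near-bottom corner z71
for y,fl,fr,s in((115,(158,168),(307,198),(303,160)),(0,(348,203),(495,234),(292,255)),(-115,(538,240),(690,265),(287,370))):
    r=lambda w:np.concatenate([(proj(T,rackT(v,[w[0],w[1]+45,w[2]]))[0]-tc(*fl)),(proj(T,rackT(v,[w[0],w[1]-45,w[2]]))[0]-tc(*fr)),(proj(S,rackT(v,[w[0],w[1]-45,w[2]-6]))[0]-sc(*s))])
    k=least_squares(r,[0,y,77]);print("lid front top edge rack",k.x.round(1),k.fun.round(1))
# pointer grip top: centre of red top in both
r=lambda w:np.r_[(proj(T,rackT(v,w))[0]-tc(103,300)),(proj(S,rackT(v,w))[0]-sc(154,92))]
k=least_squares(r,[-85,170,71]);print("pointer top",k.x.round(1),k.fun.round(1))
print("shelf edge",proj(T,rackT(v,[[22,200,270],[22,-200,270]])).round(),proj(S,rackT(v,[[22,-200,270],[22,200,270]])).round())
for P,l in((T,"food_can"),(T,"tub"),(T,"garlic")):
    d=[b for b in trace(P,l) if b["box"][1]>290]; 
    if d:
        u=d[0]["box"][:2]; k=least_squares(lambda w:proj(P,np.array([w[0],w[1],25]))[0]-u,[400,0]); print(l,k.x.round())
E
```

```text
rack [ 6.0422e+02  4.4880e+00  1.3000e-01 -1.1200e-01] [-0.5 -0.2 -0.3  0.   0.2  0.2  0.3  0.4  0.2  0.1 -0.2 -0.5  0.4  0.
 -0.2  0.1  0.1  0.2  0.4  0.2]
[ 6.04238e+02  4.53600e+00  0.00000e+00 -1.12000e-01]
lid front top edge rack [ -1.  112.5  80.6] [-0.  -0.1  0.  -0.9 -1.2  0.4]
lid front top edge rack [-2.  -1.1 79.9] [-0.5  0.2  0.5 -0.8 -0.6  0.2]
lid front top edge rack [  -1.2 -115.5   79.3] [ 0.  -0.7 -0.  -0.  -0.7  0.2]
pointer top [-84.  172.3  70.1] [-0.   0.4  0.5 -0.1]
shelf edge [[186. 166.]
 [407. 205.]] [[350. 235.]
 [351. 188.]]
food_can [ 370. -201.]
tub [410.  18.]
```

```bash
cat > plan.py <<'E'
# plan.py yr s gap back phi_deg theta : K = contact corner of the closed fingertips at tab coordinate s, `gap` off the tab, `back` drawn out
from h import *
import sys
v=np.load("v.npy"); R0=Ro.from_euler('z',v[3]).as_matrix()
def frame(phi): 
    s,c=np.sin(phi),np.cos(phi); return R0@np.array([[c,0,s],[0,-1,0],[s,0,-c]])
def show():
    s=robot.read_state(); R=s["tcp_rot"]; K=s["tcp_pos"]+19*R[:,2]+9*R[:,0]; k=R0.T@(K-v[:3])
    h=np.array([80,71]); d=k[[0,2]]-h
    print("t %.1f K rack"%s["time"],k.round(1),"lean %.1f"%np.degrees(np.arccos(-R[2,2])),"F rack",(R0.T@s["wrist_force"]).round(1),"F tool",(R.T@s["wrist_force"]).round(1),"w %.0f"%s["width"]); return s,k
def goto(K,phi,s):
    R=frame(phi); p=R0@np.array(K,float)+v[:3]-9*R[:,0]-19*R[:,2]
    rv=Ro.from_matrix(s["tcp_rot"].T@R).as_rotvec(); n=max(1,int(np.ceil(np.abs(rv).max()/.119)))
    print("tcp goal",p.round(1),"rot first: x%d rows"%n,(rv/n/.12).round(3),"then mm in goal tool axes",(R.T@(p-s["tcp_pos"])).round(1),"| mm in present axes",(s["tcp_rot"].T@(p-s["tcp_pos"])).round(1))
def Kat(yr,s,gap,back,phi,th):
    b=np.radians(58); e=np.array([-80-s*np.cos(b),s*np.sin(b)]); c,n=np.cos(th),np.sin(th)
    e=np.array([e[0]*c+e[1]*n,-e[0]*n+e[1]*c])+[80,71]
    e=e-gap*np.array([np.cos(phi),np.sin(phi)])-back*np.array([np.sin(phi),-np.cos(phi)])
    return [e[0],yr,e[1]]
if __name__=="__main__":
    s,k=show()
    if len(sys.argv)>1:
        a=list(map(float,sys.argv[1:])); phi=np.radians(a[4]); K=Kat(a[0],a[1],a[2],a[3],phi,a[5]); print("K goal",np.round(K,1)); goto(K,phi,s)
E
python3 plan.py -115 8 8 110 35 0; python3 plan.py -115 8 8 110 0 0
```

```text
t 1.4 K rack [-258.8 -625.3  238.7] lean 0.0 F rack [-0.4 -0.1 -0.8] F tool [-0.4 -0.2  0.8] w 88
K goal [ -73.9 -115.   163.3]
tcp goal [499.8 -99.5 173.7] rot first: x6 rows [-0.229  0.828  0.725] then mm in goal tool axes [  94.6 -514.9  168.8] | mm in present axes [ 413.8 -352.5   84. ]
t 1.4 K rack [-258.8 -625.3  238.7] lean 0.0 F rack [-0.4 -0.1 -0.8] F tool [-0.4 -0.2  0.8] w 88
K goal [ -12.2 -115.   187.8]
tcp goal [ 570.3 -107.4  206.8] rot first: x5 rows [-0.     0.     0.898] then mm in goal tool axes [ 245.3 -514.9   50.9] | mm in present axes [ 474.7 -316.2   50.9]
```

```bash
python3 -m inch '[{"az":0.9,"hand":-1},{"az":0.9,"hand":-1},{"az":0.9,"hand":-1},{"az":0.9,"hand":-1},{"az":0.9,"hand":-1},{"dy":-1,"dx":0.3,"hand":-1},{"dy":-1,"dx":0.3,"hand":-1},{"dy":-1,"dx":0.3,"hand":-1},{"dy":-1,"dx":0.3,"hand":-1},{"dy":-1,"dx":0.3,"hand":-1},{"dy":-1,"dx":0.3,"hand":-1},{"dy":-1,"dx":0.3,"hand":-1},{"dy":-1,"dx":0.3,"hand":-1},{"dy":-1,"dx":0.3,"hand":-1},{"dy":-1,"dx":0.3,"hand":-1},{"dy":-1,"dx":0.3,"hand":-1},{"dy":-1,"dx":0.3,"hand":-1},{"dy":-1,"dx":0.3,"hand":-1},{"dy":-1,"dx":0.3,"hand":-1},{"dy":-1,"dx":0.3,"hand":-1}]'; python3 plan.py -115 8 8 110 35 0
```

```text
t 1.4 K rack [-258.8 -625.3  238.7] lean 0.0 F rack [-0.4 -0.1 -0.8] F tool [-0.4 -0.2  0.8] w 88
K goal [ -73.9 -115.   163.3]
tcp goal [499.8 -99.5 173.7] rot first: x6 rows [-0.229  0.828  0.725] then mm in goal tool axes [  94.6 -514.9  168.8] | mm in present axes [ 413.8 -352.5   84. ]invalid input
```

```bash
python3 -m inch '[{"dx":0,"dy":0,"dz":0,"ax":0,"ay":0,"az":0.9,"hand":-1},{"dx":0,"dy":0,"dz":0,"ax":0,"ay":0,"az":0.9,"hand":-1},{"dx":0,"dy":0,"dz":0,"ax":0,"ay":0,"az":0.9,"hand":-1},{"dx":0,"dy":0,"dz":0,"ax":0,"ay":0,"az":0.9,"hand":-1},{"dx":0,"dy":0,"dz":0,"ax":0,"ay":0,"az":0.9,"hand":-1}]'; python3 plan.py -115 8 8 110 35 0
```

```text
time: 1.77
tcp_pos: [269.1, -591.7, 257.7]
tcp_rot: [[0.993, -0.118, 0.0], [-0.118, -0.993, -0.0], [0.0, 0.0, -1.0]]
wrist_force: [0.3, -1.0, 0.4]
width: 56.8
gripper_force: 0.0
t 1.8 K rack [-257.4 -630.   238.7] lean 0.0 F rack [ 0.4 -0.9  0.4] F tool [ 0.4  0.9 -0.4] w 57
K goal [ -73.9 -115.   163.3]
tcp goal [499.8 -99.5 173.7] rot first: x6 rows [ 0.003  0.848 -0.009] then mm in goal tool axes [  94.6 -514.9  168.8] | mm in present axes [ 170.9 -516.    84. ]
```

```bash
python3 -m inch '[{"dx":0.25,"dy":-1,"dz":0,"ax":0,"ay":0,"az":0,"hand":-1},{"dx":0.25,"dy":-1,"dz":0,"ax":0,"ay":0,"az":0,"hand":-1},{"dx":0.25,"dy":-1,"dz":0,"ax":0,"ay":0,"az":0,"hand":-1},{"dx":0.25,"dy":-1,"dz":0,"ax":0,"ay":0,"az":0,"hand":-1},{"dx":0.25,"dy":-1,"dz":0,"ax":0,"ay":0,"az":0,"hand":-1},{"dx":0.25,"dy":-1,"dz":0,"ax":0,"ay":0,"az":0,"hand":-1},{"dx":0.25,"dy":-1,"dz":0,"ax":0,"ay":0,"az":0,"hand":-1},{"dx":0.25,"dy":-1,"dz":0,"ax":0,"ay":0,"az":0,"hand":-1},{"dx":0.25,"dy":-1,"dz":0,"ax":0,"ay":0,"az":0,"hand":-1},{"dx":0.25,"dy":-1,"dz":0,"ax":0,"ay":0,"az":0,"hand":-1},{"dx":0.25,"dy":-1,"dz":0,"ax":0,"ay":0,"az":0,"hand":-1},{"dx":0.25,"dy":-1,"dz":0,"ax":0,"ay":0,"az":0,"hand":-1},{"dx":0.25,"dy":-1,"dz":0,"ax":0,"ay":0,"az":0,"hand":-1},{"dx":0.25,"dy":-1,"dz":0,"ax":0,"ay":0,"az":0,"hand":-1},{"dx":0.25,"dy":-1,"dz":0,"ax":0,"ay":0,"az":0,"hand":-1},{"dx":0.25,"dy":-1,"dz":0,"ax":0,"ay":0,"az":0,"hand":-1},{"dx":0.25,"dy":-1,"dz":0,"ax":0,"ay":0,"az":0,"hand":-1},{"dx":0.25,"dy":-1,"dz":0,"ax":0,"ay":0,"az":0,"hand":-1},{"dx":0.25,"dy":-1,"dz":0,"ax":0,"ay":0,"az":0,"hand":-1},{"dx":0.25,"dy":-1,"dz":0,"ax":0,"ay":0,"az":0,"hand":-1}]'; python3 plan.py -115 8 8 110 35 0
```

```text
time: 3.43
tcp_pos: [413.9, -204.6, 257.9]
tcp_rot: [[0.994, -0.113, 0.0], [-0.113, -0.994, -0.0], [0.0, 0.0, -1.0]]
wrist_force: [0.9, 0.1, 0.4]
width: 0.4
gripper_force: 0.0
t 3.4 K rack [-156.8 -229.1  238.9] lean 0.0 F rack [0.9 0.2 0.4] F tool [ 0.9 -0.2 -0.4] w 0
K goal [ -73.9 -115.   163.3]
tcp goal [499.8 -99.5 173.7] rot first: x6 rows [ 0.001  0.848 -0.002] then mm in goal tool axes [  12.  -114.1  111.2] | mm in present axes [  73.4 -114.2   84.2]
```

```bash
python3 -m inch '[{"dx":0,"dy":-0.5,"dz":0,"ax":0,"ay":0.85,"az":0,"hand":-1},{"dx":0,"dy":-0.5,"dz":0,"ax":0,"ay":0.85,"az":0,"hand":-1},{"dx":0,"dy":-0.5,"dz":0,"ax":0,"ay":0.85,"az":0,"hand":-1},{"dx":0,"dy":-0.5,"dz":0,"ax":0,"ay":0.85,"az":0,"hand":-1},{"dx":0,"dy":-0.5,"dz":0,"ax":0,"ay":0.85,"az":0,"hand":-1},{"dx":0,"dy":-0.5,"dz":0,"ax":0,"ay":0.85,"az":0,"hand":-1},{"dx":0.2,"dy":-0.9,"dz":1,"ax":0,"ay":0,"az":0,"hand":-1},{"dx":0.1,"dy":-0.9,"dz":1,"ax":0,"ay":0,"az":0,"hand":-1},{"dx":0.1,"dy":-0.9,"dz":1,"ax":0,"ay":0,"az":0,"hand":-1},{"dx":0,"dy":0,"dz":1,"ax":0,"ay":0,"az":0,"hand":-1},{"dx":0,"dy":0,"dz":1,"ax":0,"ay":0,"az":0,"hand":-1},{"dx":0,"dy":0,"dz":0.5,"ax":0,"ay":0,"az":0,"hand":-1}]'; python3 plan.py -115 8 8 0 35 0
```

```text
time: 4.43
tcp_pos: [455.8, -135.0, 215.4]
tcp_rot: [[0.873, -0.106, 0.476], [-0.105, -0.994, -0.031], [0.477, -0.023, -0.879]]
wrist_force: [0.2, -0.1, -0.6]
width: 0.2
gripper_force: 0.0
t 4.4 K rack [-114.9 -154.8  203. ] lean 28.5 F rack [ 0.2 -0.1 -0.6] F tool [-0.1  0.1  0.7] w 0
K goal [ -10.8 -115.    73.2]
tcp goal [ 562.5 -106.5   83.6] rot first: x1 rows [-0.187  0.947 -0.064] then mm in goal tool axes [  8.6 -40.2 167. ] | mm in present axes [ 27.3 -36.6 165.8]
```

```bash
python3 -m inch '[{"dx":0,"dy":0,"dz":0,"ax":-0.06,"ay":0.32,"az":-0.02,"hand":-1},{"dx":0,"dy":0,"dz":0,"ax":-0.06,"ay":0.32,"az":-0.02,"hand":-1},{"dx":0,"dy":0,"dz":0,"ax":-0.06,"ay":0.32,"az":-0.02,"hand":-1},{"dx":0,"dy":-0.5,"dz":0.5,"ax":0,"ay":0,"az":0,"hand":-1},{"dx":0,"dy":-0.5,"dz":0.5,"ax":0,"ay":0,"az":0,"hand":-1},{"dx":0,"dy":-0.5,"dz":0.5,"ax":0,"ay":0,"az":0,"hand":-1},{"dx":0,"dy":-0.5,"dz":0.5,"ax":0,"ay":0,"az":0,"hand":-1},{"dx":0,"dy":0,"dz":0.5,"ax":0,"ay":0,"az":0,"hand":-1},{"dx":0,"dy":0,"dz":0.5,"ax":0,"ay":0,"az":0,"hand":-1},{"dx":0,"dy":0,"dz":0,"ax":0,"ay":0,"az":0,"hand":-1}]'; python3 plan.py -115 8 8 0 35 0
```

```text
time: 5.27
tcp_pos: [515.9, -114.0, 205.1]
tcp_rot: [[0.855, -0.097, 0.51], [-0.095, -0.995, -0.029], [0.51, -0.024, -0.86]]
wrist_force: [0.6, -0.9, -0.7]
width: 0.2
gripper_force: 0.0
t 5.3 K rack [ -57.1 -127.1  193.4] lean 30.7 F rack [ 0.7 -0.8 -0.7] F tool [0.2 0.8 0.9] w 0
K goal [ -10.8 -115.    73.2]
tcp goal [ 562.5 -106.5   83.6] rot first: x1 rows [-0.236  0.628 -0.003] then mm in goal tool axes [-32.5 -12.6 125.6] | mm in present axes [-22.9  -9.  128. ]
```

```bash
python3 -c "
from workcell import robot;s=robot.read_state();print(s['q'].round(3),s['qd'].round(3))"
```

```text
[-0.276  0.257  0.503  2.326 -1.306  0.192 -0.245] [-0.014 -0.027  0.045  0.03   0.001  0.002  0.003]
```

```bash
cat > kin.py <<'E'
from h import *
import itertools
rz=lambda a:Ro.from_euler('z',a).as_matrix(); ry=lambda a:Ro.from_euler('y',a).as_matrix()
def fk(q,P,s):
    c1,d1,a,b,L,c7,e,f,g=P; 
    R=rz(c1+s[0]*q[0]);p=np.array([0,0,d1]);p=p+R@[g,0,0];R=R@ry(q[1])@rz(s[1]*q[2]);p=p+R@[e,0,a];R=R@ry(q[3])@rz(s[2]*q[4]);p=p+R@[-e,0,b];R=R@ry(q[5]);p=p+R@[f,0,0];R=R@rz(s[3]*q[6]+c7);p=p+R@[0,0,L];return p,R
D=[([1.07776947,0.53718761,-0.00440133,1.53884274,0.00259248,1.06729001,-0.07120301],[268.82,-591.18,256.84],[[.91027,.414014,-.000837],[.414015,-.910269,.001505],[-.00013880,-.0017165,-.9999985]])]
E
python3 - <<'E'
from kin import *
s=robot.read_state();D.append((s["q"],s["tcp_pos"],s["tcp_rot"]))
out=[]
for sg in itertools.product((1,-1),repeat=4):
    for c0 in (0,1.5,3,4.5):
      for m in (0,1):
        def res(P):
            P=np.r_[P,[0]*(9-len(P))];r=[]
            for q,p,R in D:
                pp,RR=fk(q,P,sg); r+=list((pp-p)/100)+list((RR-np.array(R)).ravel())
            return r
        f=least_squares(res,[-1.1-1.078*sg[0],300,400,400,200,c0]+([0,0,0] if m else []));out.append((f.cost,sg,m,f.x.round(3)))
out.sort(key=lambda o:o[0])
for o in out[:8]: print(o)
E
```

```text
(np.float64(3.99494795304085e-14), (-1, -1, -1, -1), 1, array([ 0.0000000e+00, -4.4575324e+04,  1.6088668e+04, -1.9910800e+04,
       -1.5628461e+04,  1.5710000e+00,  1.5749024e+04,  1.2654507e+04,
        1.3122960e+03]))
(np.float64(3.996580156536292e-14), (-1, -1, -1, -1), 1, array([ 0.0000000e+00,  1.0325687e+04, -5.2669962e+04, -2.4460682e+04,
       -2.2731736e+04,  1.5710000e+00,  1.7327860e+03, -1.0357777e+04,
        3.6280607e+04]))
(np.float64(3.9970576553276636e-14), (-1, -1, -1, -1), 1, array([ 0.0000000e+00,  1.0581892e+04, -5.2990837e+04, -2.4481915e+04,
       -2.2764885e+04,  1.5710000e+00,  1.6673770e+03, -1.0465168e+04,
        3.6443793e+04]))
(np.float64(4.1956853670433885e-14), (-1, -1, -1, -1), 1, array([ 0.0000000e+00, -1.4203842e+04, -2.1948911e+04, -2.2427815e+04,
       -1.9558024e+04,  1.5710000e+00,  7.9951790e+03, -7.5990000e+01,
        2.0656920e+04]))
(np.float64(0.0023511101004873905), (-1, -1, -1, -1), 0, array([-7.20000e-02,  3.78405e+02,  4.94579e+02,  4.53179e+02,
        3.25379e+02,  1.50400e+00]))
(np.float64(0.0023511101004874187), (-1, -1, -1, -1), 0, array([-7.20000e-02,  3.78405e+02,  4.94579e+02,  4.53179e+02,
        3.25379e+02,  1.50400e+00]))
(np.float64(0.002351110100487422), (-1, -1, -1, -1), 0, array([-7.20000e-02,  3.78405e+02,  4.94579e+02,  4.53179e+02,
        3.25379e+02,  1.50400e+00]))
(np.float64(0.002351110100487449), (-1, -1, -1, -1), 0, array([-7.20000e-02,  3.78405e+02,  4.94579e+02,  4.53179e+02,
        3.25379e+02,  1.50400e+00]))
```

```bash
cat > kin.py <<'E'
from h import *
import json,os
rz=lambda a:Ro.from_euler('z',a).as_matrix(); ry=lambda a:Ro.from_euler('y',a).as_matrix()
# P: d1,a,b,L, x-offsets e,e2,f ; lateral y1,y2,y3
P0=np.array([370,450,430,300,0,0,0,0,0,0.])
def fk(q,P):
    d1,a,b,L,e,e2,f,y1,y2,y3=P
    R=rz(-q[0]);p=np.array([0,0,d1])+R@[0,y1,0];R=R@ry(q[1])@rz(-q[2]);p=p+R@[e,y2,a];R=R@ry(q[3])@rz(-q[4]);p=p+R@[e2,y3,b];R=R@ry(q[5])@rz(-q[6]+np.pi/2);p=p+R@ry(0)@[0,0,L]+ (R@rz(-(-q[6]+np.pi/2)))@[f,0,0];return p,R
D=[([1.07776947,0.53718761,-0.00440133,1.53884274,0.00259248,1.06729001,-0.07120301],[268.82,-591.18,256.84])]
def load():
    return D+([tuple(x) for x in json.load(open("d.json"))] if os.path.exists("d.json") else [])
def log():
    L=json.load(open("d.json")) if os.path.exists("d.json") else []
    s=robot.read_state(); L.append((list(s["q"]),list(s["tcp_pos"]))); json.dump(L,open("d.json","w")); return s
def fit(w=3e-3):
    d=load(); f=least_squares(lambda P:np.r_[np.concatenate([fk(q,P)[0]-p for q,p in d]),w*(P-P0)],P0); return f.x,max(np.linalg.norm(fk(q,f.x)[0]-p) for q,p in d)
E
python3 - <<'E'
from kin import *
s=log(); print((fk(s["q"],P0)[1]-s["tcp_rot"]).round(3).max()); print(fit())
E
# back out, up and rotate upright
python3 -m inch '[{"dx":0,"dy":0,"dz":-1,"ax":0,"ay":-0.3,"az":0,"hand":-1},{"dx":0,"dy":0,"dz":-1,"ax":0,"ay":-0.3,"az":0,"hand":-1},{"dx":0,"dy":0,"dz":-1,"ax":0,"ay":-0.3,"az":0,"hand":-1},{"dx":0,"dy":0,"dz":0,"ax":0,"ay":0,"az":0,"hand":-1}]' >/dev/null; python3 -c "
from kin import *
log();print(*fit())"
python3 -m inch '[{"dx":1,"dy":0,"dz":0,"ax":0,"ay":-0.5,"az":0,"hand":-1},{"dx":1,"dy":0,"dz":0,"ax":0.5,"ay":-0.5,"az":0,"hand":-1},{"dx":1,"dy":0,"dz":0,"ax":0.5,"ay":-0.5,"az":0.5,"hand":-1},{"dx":1,"dy":0,"dz":0,"ax":0.5,"ay":-0.5,"az":0.5,"hand":-1},{"dx":0,"dy":0,"dz":0,"ax":0,"ay":0,"az":0,"hand":-1}]' >/dev/null; python3 -c "
from kin import *
s=log();print(*fit());print(s['q'].round(2),s['tcp_pos'])"
```

```text
0.0
(array([379.51860943, 471.16332298, 441.19229963, 300.36395865,
        22.69043481,   2.2031622 ,  -2.82389566, -22.05065682,
       -14.06697113,  -8.92186679]), np.float64(0.00029582023947766775))
[ 3.44590384e+02  5.00650763e+02  4.46740268e+02  2.99221458e+02
  4.42643786e+00  1.49836251e-01  2.39852909e+00 -2.56680692e+01
 -2.06035953e+01  1.31071473e+00] 0.004476231263773871
[ 3.48560211e+02  5.04379622e+02  4.46107062e+02  3.09089390e+02
 -1.91095380e-02  1.67162036e-02 -1.28956979e-02 -2.43963816e+01
 -2.02026501e+01 -3.52058555e-01] 0.002918196910972943
[-0.4   0.45  0.87  1.89 -0.8   0.94 -0.87] [ 576.82576159 -120.88892253  271.4380194 ]
```

```bash
cat > ik.py <<'E'
from kin import *
from plan import frame,R0,v,Kat
lo=np.array([-2.7,-.37,-1.27,.24,-1.31,.19,-2.76]);hi=np.array([2.7,2.16,1.26,2.4,4.45,1.91,2.76])
P=fit()[0]
def goal(K,phi,flip):
    R=frame(phi); sg=1
    p=R0@np.array(K,float)+v[:3]-9*R[:,0]-19*R[:,2]
    if flip: R=R@np.diag([-1,-1,1])
    return p,R
def ik(p,R,q0,w=.02):
    m=.03
    def r(q):
        pp,RR=fk(q,P); return np.r_[(pp-p)/20,Ro.from_matrix(RR.T@R).as_rotvec()*5,w*(q-q0)]
    f=least_squares(r,np.clip(q0,lo+m+.01,hi-m-.01),bounds=(lo+m,hi-m)); pp,RR=fk(f.x,P)
    return f.x,np.linalg.norm(pp-p),np.linalg.norm(Ro.from_matrix(RR.T@R).as_rotvec())
E
python3 - <<'E'
from ik import *
rng=np.random.default_rng(0); found=[]
for flip in (0,1):
  for ph in (32,38):
    phi=np.radians(ph); p,R=goal(Kat(0,8,8,60,phi,0),phi,flip); sols=[]
    for i in range(60):
        q,e,a=ik(p,R,rng.uniform(lo,hi),1e-4)
        if e<1 and a<.01 and not any(np.abs(q-x).max()<.3 for x in sols): sols.append(q)
    print("flip",flip,"lean",ph,len(sols))
    for q in sols[:7]: print("   ",q.round(2),"margin",np.minimum(q-lo,hi-q).min().round(2))
E
```

```text
flip 0 lean 32 4
    [-0.17  0.42 -0.03  2.32  2.24  0.22  2.21] margin 0.03
    [-1.06  0.81  1.15  2.36  4.27  0.57 -0.05] margin 0.04
    [ 0.3   0.49 -0.58  2.29  1.9   0.42  2.64] margin 0.11
    [-0.75  0.52  0.68  2.35  3.83  0.22  0.51] margin 0.03
flip 0 lean 38 2
    [ 0.34  0.54 -0.64  2.37  2.21  0.58  2.34] margin 0.03
    [ 0.75  0.84 -1.18  2.35  2.05  0.93  2.73] margin 0.03
flip 1 lean 32 3
    [ 0.5   0.56 -0.81  2.28  1.84  0.54 -0.39] margin 0.12
    [ 0.79  0.83 -1.24  2.27  1.82  0.88 -0.19] margin 0.03
    [-0.    0.43 -0.22  2.31  2.07  0.28 -0.74] margin 0.09
flip 1 lean 38 2
    [ 0.57  0.65 -0.93  2.36  2.11  0.73 -0.6 ] margin 0.04
    [ 0.78  0.89 -1.24  2.35  2.04  0.99 -0.37] margin 0.03
```

```bash
python3 - <<'E'
from ik import *
phi=np.radians(33); qs=np.array([.5,.56,-.81,2.28,1.84,.54,-.39])
p,R=goal(Kat(0,8,8,110,phi,0),phi,1); qT,e,a=ik(p,R,qs,1e-3); print("qT back110",qT.round(2),e.round(2),a.round(3))
for y in(-115,0,113):
    q=qT.copy()
    for s,g,b,th in((8,8,110,0),(8,8,60,0),(8,8,0,0),(8,0,0,.3),(8,0,0,.6),(8,0,0,.9),(8,0,0,1.15),(8,0,60,1.15),(8,0,130,1.15)):
        p,R=goal(Kat(y,s,g,b,phi,th),phi,1); q,e,a=ik(p,R,q,.01); print(y,(s,g,b,th),q.round(2),"err",e.round(1),a.round(3),"m",np.minimum(q-lo,hi-q).min().round(2))
np.save("qT.npy",qT)
q0=robot.read_state()["q"]
for t in np.linspace(0,1,9):
    q=q0+(qT-q0)*t; pp,RR=fk(q,P); print(t.round(2),pp.round(),RR[:,2].round(2),RR[:,0].round(2))
E
```

```text
qT back110 [ 0.52  0.41 -0.85  2.34  1.72  0.47 -0.33] 0.0 0.0
-115 (8, 8, 110, 0) [ 0.78  0.38 -0.76  2.35  1.9   0.26 -0.24] err 0.0 0.0 m 0.05
-115 (8, 8, 60, 0) [ 0.79  0.55 -0.8   2.31  2.06  0.39 -0.33] err 0.0 0.0 m 0.09
-115 (8, 8, 0, 0) [ 0.76  0.73 -0.79  2.24  2.17  0.5  -0.37] err 0.0 0.0 m 0.16
-115 (8, 0, 0, 0.3) [ 0.73  0.65 -0.75  2.21  2.04  0.41 -0.29] err 0.0 0.0 m 0.19
-115 (8, 0, 0, 0.6) [ 0.68  0.59 -0.7   2.18  1.91  0.34 -0.19] err 0.0 0.0 m 0.15
-115 (8, 0, 0, 0.9) [ 0.64  0.55 -0.65  2.13  1.74  0.3  -0.03] err 0.0 0.0 m 0.11
-115 (8, 0, 0, 1.15) [ 0.62  0.55 -0.64  2.08  1.59  0.29  0.11] err 0.0 0.0 m 0.1
-115 (8, 0, 60, 1.15) [ 0.77  0.44 -0.79  2.13  1.3   0.31  0.39] err 0.0 0.0 m 0.12
-115 (8, 0, 130, 1.15) [ 1.06  0.34 -1.09  2.16  0.97  0.38  0.7 ] err 0.0 0.0 m 0.18
0 (8, 8, 110, 0) [ 0.52  0.41 -0.85  2.34  1.72  0.47 -0.33] err 0.0 0.0 m 0.06
0 (8, 8, 60, 0) [ 0.51  0.57 -0.83  2.3   1.9   0.56 -0.44] err 0.0 0.0 m 0.1
0 (8, 8, 0, 0) [ 0.48  0.74 -0.79  2.23  2.04  0.64 -0.49] err 0.0 0.0 m 0.17
0 (8, 0, 0, 0.3) [ 0.48  0.67 -0.79  2.2   1.92  0.5
[... 1046 characters left out ...]
2.04  1.41  0.69 -0.07] err 0.0 0.0 m 0.36
113 (8, 0, 130, 1.15) [ 0.43  0.4  -1.03  2.07  1.2   0.7   0.07] err 0.0 0.0 m 0.24
0.0 [ 577. -121.  271.] [ 0.25  0.19 -0.95] [ 0.96 -0.2   0.22]
0.12 [ 510. -131.  212.] [ 0.04  0.09 -0.99] [0.99 0.12 0.06]
0.25 [ 460. -147.  176.] [-0.09 -0.04 -1.  ] [ 0.89  0.45 -0.1 ]
0.38 [ 434. -161.  155.] [-0.13 -0.18 -0.98] [ 0.64  0.74 -0.22]
0.5 [ 433. -166.  143.] [-0.07 -0.29 -0.95] [ 0.29  0.91 -0.3 ]
0.62 [ 451. -154.  139.] [ 0.06 -0.35 -0.94] [-0.12  0.93 -0.35]
0.75 [ 479. -119.  142.] [ 0.23 -0.33 -0.92] [-0.49  0.78 -0.4 ]
0.88 [504. -61. 154.] [ 0.4  -0.23 -0.89] [-0.75  0.48 -0.46]
1.0 [516.  14. 177.] [ 0.54 -0.06 -0.84] [-0.83  0.09 -0.54]
```

```bash
cat > lead.py <<'E'
# lead.py nseg rows_per_seg [show n] : per-row twists following a joint-space line from the present q to qT
from ik import *
import sys
def lead(qT,nseg,k,show):
    s=robot.read_state(); q0=s["q"]
    A=None
    for i in range(nseg*k+1):
        p,R=fk(q0+(qT-q0)*i/(nseg*k),P)
        if A is not None:
            d=A[1].T@(p-A[0])/20; r=Ro.from_matrix(A[1].T@R).as_rotvec()/.12; acc.append(np.r_[d,r])
            if i%k==0:
                if i//k<=show: print(i//k,np.mean(acc,0).round(2).tolist(),"end",p.round())
                acc=[]
        else: acc=[]
        A=(p,R)
if __name__=="__main__": print(robot.read_state()["q"].round(2)); lead(np.load("qT.npy"),int(sys.argv[1]),int(sys.argv[2]),99)
E
python3 lead.py 10 4
```

```text
[-0.4   0.45  0.87  1.89 -0.8   0.94 -0.87]
1 [-0.77, 0.26, 0.45, -0.19, -0.36, -0.48] end [ 522. -129.  222.]
2 [-0.59, 0.09, 0.39, -0.15, -0.3, -0.55] end [ 477. -140.  188.]
3 [-0.39, -0.01, 0.31, -0.14, -0.24, -0.6] end [ 446. -153.  166.]
4 [-0.18, -0.03, 0.21, -0.15, -0.17, -0.64] end [ 432. -163.  152.]
5 [0.0, 0.03, 0.11, -0.18, -0.12, -0.67] end [ 433. -166.  143.]
6 [0.14, 0.15, 0.01, -0.22, -0.08, -0.68] end [ 447. -158.  139.]
7 [0.21, 0.31, -0.08, -0.27, -0.07, -0.68] end [ 467. -135.  139.]
8 [0.21, 0.48, -0.17, -0.31, -0.08, -0.67] end [490. -98. 146.]
9 [0.15, 0.64, -0.23, -0.33, -0.11, -0.67] end [508. -47. 158.]
10 [0.02, 0.76, -0.27, -0.34, -0.16, -0.66] end [516.  14. 177.]
```

```bash
python3 -m inch '[{"dx":-1,"dy":0.35,"dz":0.6,"ax":-0.25,"ay":-0.48,"az":-0.64,"hand":-1},{"dx":-1,"dy":0.35,"dz":0.6,"ax":-0.25,"ay":-0.48,"az":-0.64,"hand":-1},{"dx":-1,"dy":0.35,"dz":0.6,"ax":-0.25,"ay":-0.48,"az":-0.64,"hand":-1},{"dx":-0.8,"dy":0.1,"dz":0.5,"ax":-0.2,"ay":-0.4,"az":-0.73,"hand":-1},{"dx":-0.8,"dy":0.1,"dz":0.5,"ax":-0.2,"ay":-0.4,"az":-0.73,"hand":-1},{"dx":-0.8,"dy":0.1,"dz":0.5,"ax":-0.2,"ay":-0.4,"az":-0.73,"hand":-1},{"dx":-0.5,"dy":0,"dz":0.4,"ax":-0.19,"ay":-0.32,"az":-0.8,"hand":-1},{"dx":-0.5,"dy":0,"dz":0.4,"ax":-0.19,"ay":-0.32,"az":-0.8,"hand":-1},{"dx":-0.5,"dy":0,"dz":0.4,"ax":-0.19,"ay":-0.32,"az":-0.8,"hand":-1},{"dx":0,"dy":0,"dz":0,"ax":0,"ay":0,"az":0,"hand":-1}]'|head -2; python3 lead.py 10 3
```

```text
time: 6.85
tcp_pos: [442.1, -148.6, 165.6]
[-0.47  0.54  0.81  2.05 -0.35  0.83 -0.4 ]
1 [-0.42, -0.16, 0.41, -0.0, -0.29, -0.57] end [ 413. -160.  146.]
2 [-0.22, -0.11, 0.3, -0.05, -0.21, -0.61] end [ 396. -169.  133.]
3 [-0.06, -0.02, 0.19, -0.11, -0.16, -0.63] end [ 391. -174.  123.]
4 [0.06, 0.11, 0.08, -0.18, -0.12, -0.64] end [ 397. -173.  116.]
5 [0.13, 0.27, -0.03, -0.24, -0.1, -0.63] end [ 413. -165.  113.]
6 [0.15, 0.42, -0.13, -0.3, -0.1, -0.63] end [ 434. -147.  113.]
7 [0.12, 0.57, -0.22, -0.35, -0.12, -0.61] end [ 459. -119.  120.]
8 [0.05, 0.71, -0.3, -0.38, -0.16, -0.6] end [483. -82. 132.]
9 [-0.06, 0.81, -0.35, -0.39, -0.2, -0.6] end [503. -37. 151.]
10 [-0.18, 0.88, -0.39, -0.39, -0.24, -0.6] end [516.  14. 177.]
```

```bash
python3 -m inch '[{"dx":0,"dy":0,"dz":0,"ax":0,"ay":-0.4,"az":-0.85,"hand":-1},{"dx":0,"dy":0,"dz":0,"ax":0,"ay":-0.4,"az":-0.85,"hand":-1},{"dx":0,"dy":0,"dz":0,"ax":-0.08,"ay":-0.35,"az":-0.9,"hand":-1},{"dx":0,"dy":0,"dz":0,"ax":-0.08,"ay":-0.3,"az":-0.9,"hand":-1},{"dx":0,"dy":0,"dz":0,"ax":-0.16,"ay":-0.25,"az":-0.9,"hand":-1},{"dx":0,"dy":0,"dz":0,"ax":-0.16,"ay":-0.25,"az":-0.9,"hand":-1},{"dx":0,"dy":0,"dz":0,"ax":-0.26,"ay":-0.17,"az":-0.9,"hand":-1},{"dx":0,"dy":0,"dz":0,"ax":-0.26,"ay":-0.17,"az":-0.9,"hand":-1},{"dx":0,"dy":0,"dz":0,"ax":-0.34,"ay":-0.15,"az":-0.9,"hand":-1},{"dx":0,"dy":0,"dz":0,"ax":-0.34,"ay":-0.15,"az":-0.9,"hand":-1},{"dx":0,"dy":0,"dz":0,"ax":0,"ay":0,"az":0,"hand":-1}]'|head -2; python3 lead.py 10 3
```

```text
time: 7.77
tcp_pos: [442.8, -149.1, 167.0]
[-0.58  0.49  0.7   2.13  0.13  0.67  0.12]
1 [0.04, -0.11, 0.28, 0.03, -0.08, -0.34] end [ 434. -155.  152.]
2 [0.08, -0.0, 0.2, -0.03, -0.07, -0.34] end [ 432. -155.  139.]
3 [0.09, 0.1, 0.12, -0.09, -0.07, -0.34] end [ 434. -151.  129.]
4 [0.09, 0.2, 0.04, -0.14, -0.07, -0.33] end [ 441. -142.  122.]
5 [0.07, 0.3, -0.04, -0.19, -0.09, -0.32] end [ 452. -127.  119.]
6 [0.03, 0.38, -0.11, -0.23, -0.1, -0.31] end [ 465. -107.  120.]
7 [-0.03, 0.46, -0.17, -0.26, -0.13, -0.3] end [480. -83. 126.]
8 [-0.09, 0.52, -0.23, -0.28, -0.15, -0.29] end [494. -54. 137.]
9 [-0.16, 0.56, -0.28, -0.28, -0.18, -0.28] end [506. -21. 154.]
10 [-0.23, 0.6, -0.32, -0.28, -0.2, -0.28] end [516.  14. 177.]
```

```bash
python3 -m inch '[{"dx":0,"dy":0,"dz":0,"ax":0.05,"ay":-0.2,"az":-0.85,"hand":-1},{"dx":0,"dy":0,"dz":0,"ax":0,"ay":-0.2,"az":-0.85,"hand":-1},{"dx":0,"dy":0.1,"dz":0,"ax":-0.15,"ay":-0.18,"az":-0.85,"hand":-1},{"dx":0,"dy":0.2,"dz":0,"ax":-0.25,"ay":-0.18,"az":-0.85,"hand":-1},{"dx":0,"dy":0.3,"dz":0,"ax":-0.4,"ay":-0.18,"az":-0.8,"hand":-1},{"dx":0,"dy":0.5,"dz":0,"ax":-0.5,"ay":-0.22,"az":-0.8,"hand":-1},{"dx":0,"dy":0.5,"dz":0,"ax":-0.55,"ay":-0.25,"az":-0.78,"hand":-1},{"dx":0,"dy":0.5,"dz":0,"ax":-0.6,"ay":-0.3,"az":-0.75,"hand":-1},{"dx":0,"dy":0,"dz":0,"ax":0,"ay":0,"az":0,"hand":-1}]'|head -4; python3 lead.py 10 2
```

```text
time: 8.52
tcp_pos: [474.3, -125.0, 158.1]
tcp_rot: [[-0.803, 0.541, 0.25], [0.453, 0.826, -0.334], [-0.387, -0.155, -0.909]]
wrist_force: [-1.4, -0.7, -0.5]
[-0.56  0.4   0.59  2.29  0.48  0.29  0.55]
1 [0.39, 0.11, 0.22, -0.0, 0.1, -0.22] end [ 466. -117.  144.]
2 [0.31, 0.17, 0.16, -0.03, 0.06, -0.21] end [ 461. -109.  132.]
3 [0.22, 0.23, 0.1, -0.07, 0.02, -0.2] end [458. -99. 124.]
4 [0.13, 0.28, 0.03, -0.1, -0.03, -0.18] end [458. -87. 119.]
5 [0.03, 0.33, -0.04, -0.13, -0.07, -0.16] end [462. -74. 118.]
6 [-0.08, 0.38, -0.1, -0.15, -0.12, -0.15] end [468. -60. 120.]
7 [-0.18, 0.43, -0.17, -0.18, -0.17, -0.13] end [477. -43. 127.]
8 [-0.29, 0.47, -0.24, -0.2, -0.22, -0.11] end [489. -26. 138.]
9 [-0.41, 0.51, -0.3, -0.22, -0.26, -0.09] end [502.  -6. 155.]
10 [-0.52, 0.55, -0.35, -0.24, -0.3, -0.07] end [516.  14. 177.]
```

```bash
cat > sim.py <<'E'
from ik import *
def sim(q,pg,Rg,n):
    p0,A=fk(q,P); rv=Ro.from_matrix(A.T@Rg).as_rotvec(); worst=0;dmax=0
    for i in range(1,n+1):
        t=i/n; qn,e,a=ik(p0+(pg-p0)*t,A@Ro.from_rotvec(rv*t).as_matrix(),q,.02); dmax=max(dmax,np.abs(qn-q).max()); q=qn; worst=max(worst,e,a*100)
    return q,worst,dmax
E
python3 - <<'E'
from sim import *
q0=robot.read_state()["q"]
for y in(-115,0,113):
  for ph in(30,34):
    phi=np.radians(ph); 
    for bk,gp in ((110,8),(60,8)):
        p,R=goal(Kat(y,8,gp,bk,phi,0),phi,1); q,w,d=sim(q0,p,R,16); print(y,ph,bk,q.round(2),"worst %.1f maxstep %.2f"%(w,d))
# via y=+250 point
for via in ((480,-400,200),(480,-300,300),(430,150,200),(450,0,200)):
    R1=robot.read_state()["tcp_rot"]; q1,w1,d1=sim(q0,np.array(via,float),R1,16)
    phi=np.radians(33);p,R=goal(Kat(0,8,8,90,phi,0),phi,1); q,w,d=sim(q1,p,R,16); print(via,q1.round(2),w1.round(1),"->",q.round(2),w.round(1),d.round(2))
E
```

```text
-115 30 110 [ 0.72  0.35 -0.69  2.31  1.47  0.22  0.17] worst 0.0 maxstep 0.12
-115 30 60 [ 0.55  0.46 -0.51  2.28  1.94  0.22 -0.29] worst 0.0 maxstep 0.16
-115 34 110 [ 0.8   0.38 -0.78  2.37  2.02  0.28 -0.35] worst 0.0 maxstep 0.17
-115 34 60 [ 0.55  0.47 -0.51  2.33  2.4   0.3  -0.74] worst 0.0 maxstep 0.23
0 30 110 [-0.02  0.29 -0.21  2.32  1.42  0.22 -0.1 ] worst 0.0 maxstep 0.10
0 30 60 [-0.02  0.42 -0.2   2.28  1.86  0.23 -0.53] worst 0.0 maxstep 0.15
0 34 110 [ 0.23  0.33 -0.52  2.37  1.86  0.36 -0.53] worst 0.0 maxstep 0.16
0 34 60 [ 0.01  0.44 -0.25  2.34  2.21  0.34 -0.88] worst 0.0 maxstep 0.18
113 30 110 [-0.7   0.34  0.26  2.26  1.05  0.22 -0.01] worst 0.0 maxstep 0.07
113 30 60 [-0.53  0.46  0.11  2.22  1.49  0.22 -0.42] worst 0.0 maxstep 0.10
113 34 110 [-0.76  0.35  0.29  2.32  1.62  0.23 -0.61] worst 0.0 maxstep 0.12
113 34 60 [-0.52  0.47  0.06  2.26  1.91  0.3  -0.86] worst 0.0 maxstep 0.16
(480, -400, 200) [0.4  0.41 0.18 2.01 0.26 0.34 1.34] 0.0 -> [ 0.26  0.39 -0.53  2.34  1.87  0.37 -0.51] 0.0 0.26
(480, -300, 300) [-0.09  0.18  0.5   2.06  0.24  0.57  1.23] 0.0 -> [ 0.12  0.37 -0.38  2.34  1.92  0.32 -0.59] 0.0 0.31
(430, 150, 200) [-1.19  0.34  0.55  2.18  0.39  0.71  0.05] 0.0 -> [-0.14  0.34 -0.08  2.36  2.08  0.23 -0.79] 0.0 0.25
(450, 0, 200) [-0.93  0.27  0.62  2.29  0.5   0.55  0.27] 0.0 -> [-0.1   0.35 -0.13  2.36  2.05  0.24 -0.75] 0.0 0.22
```

```bash
sed -i 's/^def frame(phi): /FL=np.diag([-1,-1,1])\ndef frame(phi): /; s/\[s,0,-c\]\])$/[s,0,-c]])/; s/9\*R\[:,0\]; k=/-9*R[:,0]; k=/; s/K=s\["tcp_pos"\]+19\*R\[:,2\]+-9/K=s["tcp_pos"]+19*R[:,2]-9/' plan.py
python3 - <<'E'
t=open('plan.py').read()
a=t.index("def goto"); b=t.index("def Kat")
t=t[:a]+'''def goto(K,phi,s,n=0):
    R=frame(phi); p=R0@np.array(K,float)+v[:3]-9*R[:,0]-19*R[:,2]; R=R@FL
    rv=Ro.from_matrix(s["tcp_rot"].T@R).as_rotvec(); d=p-s["tcp_pos"]
    print("rot left (x0.12)",(rv/.12).round(2),"mm in present axes",(s["tcp_rot"].T@d).round(1))
    for j in range(0,int(n),4):
        A=s["tcp_rot"]@Ro.from_rotvec(rv*(j+1.5)/n).as_matrix(); print(" rows %d-%d"%(j+1,j+4),(A.T@d/n/20).round(2),(rv/n/.12).round(2))
'''+t[b:]
t=t.replace("goto(K,phi,s)","goto(K,phi,s,a[6] if len(a)>6 else 0)")
open('plan.py','w').write(t)
E
sed -i 's/k=R0.T@(K-v\[:3\])/k=R0.T@(K-v[:3])/' plan.py; grep -n "K=s" plan.py; python3 plan.py 0 8 8 110 33 0 20
```

```text
9:    s=robot.read_state(); R=s["tcp_rot"]; K=s["tcp_pos"]+19*R[:,2]-9*R[:,0]; k=R0.T@(K-v[:3])
t 8.5 K rack [-101.6 -152.2  144.3] lean 24.7 F rack [-1.3 -0.8 -0.5] F tool [ 1.  -1.2  0.3] w 0
K goal [-70.9   0.  165.7]
rot left (x0.12) [-2.96 -1.72 -2.84] mm in present axes [ 22.4 134.9 -53.1]
 rows 1-4 [ 0.05  0.34 -0.12] [-0.15 -0.09 -0.14]
 rows 5-8 [ 0.02  0.35 -0.1 ] [-0.15 -0.09 -0.14]
 rows 9-12 [-0.01  0.36 -0.08] [-0.15 -0.09 -0.14]
 rows 13-16 [-0.04  0.36 -0.05] [-0.15 -0.09 -0.14]
 rows 17-20 [-0.06  0.36 -0.02] [-0.15 -0.09 -0.14]
```

```bash
python3 -m inch '[{"dx":0.07,"dy":0.49,"dz":-0.17,"ax":-0.21,"ay":-0.12,"az":-0.2,"hand":-1},{"dx":0.07,"dy":0.49,"dz":-0.17,"ax":-0.21,"ay":-0.12,"az":-0.2,"hand":-1},{"dx":0.07,"dy":0.49,"dz":-0.17,"ax":-0.21,"ay":-0.12,"az":-0.2,"hand":-1},{"dx":0.03,"dy":0.5,"dz":-0.14,"ax":-0.21,"ay":-0.12,"az":-0.2,"hand":-1},{"dx":0.03,"dy":0.5,"dz":-0.14,"ax":-0.21,"ay":-0.12,"az":-0.2,"hand":-1},{"dx":0.03,"dy":0.5,"dz":-0.14,"ax":-0.21,"ay":-0.12,"az":-0.2,"hand":-1},{"dx":-0.02,"dy":0.5,"dz":-0.11,"ax":-0.21,"ay":-0.12,"az":-0.2,"hand":-1},{"dx":-0.02,"dy":0.5,"dz":-0.11,"ax":-0.21,"ay":-0.12,"az":-0.2,"hand":-1},{"dx":-0.02,"dy":0.5,"dz":-0.11,"ax":-0.21,"ay":-0.12,"az":-0.2,"hand":-1},{"dx":-0.06,"dy":0.5,"dz":-0.07,"ax":-0.21,"ay":-0.12,"az":-0.2,"hand":-1},{"dx":-0.06,"dy":0.5,"dz":-0.07,"ax":-0.21,"ay":-0.12,"az":-0.2,"hand":-1},{"dx":-0.06,"dy":0.5,"dz":-0.07,"ax":-0.21,"ay":-0.12,"az":-0.2,"hand":-1},{"dx":-0.08,"dy":0.5,"dz":-0.03,"ax":-0.21,"ay":-0.12,"az":-0.2,"hand":-1},{"dx":-0.08,"dy":0.5,"dz":-0.03,"ax":-0.21,"ay":-0.12,"az":-0.2,"hand":-1},{"dx":0,"dy":0,"dz":0,"ax":0,"ay":0,"az":0,"hand":-1}]'|head -1; python3 plan.py 0 8 8 110 33 0; python3 -c "
from workcell import robot;print(robot.read_state()['q'].round(2))"
```

```text
time: 9.77
t 9.8 K rack [-7.090e+01 -1.000e-01  1.654e+02] lean 32.8 F rack [-0.6  0.5  0.3] F tool [ 0.3  0.5 -0.6] w 0
K goal [-70.9   0.  165.7]
rot left (x0.12) [-0.01 -0.03 -0.01] mm in present axes [-0.2  0.1 -0.2]
[-0.18  0.29 -0.05  2.37  1.91  0.2  -0.62]
```

```bash
python3 -m inch '[{"dx":0,"dy":0,"dz":0.9,"ax":0,"ay":0,"az":0,"hand":-1},{"dx":0,"dy":0,"dz":0.9,"ax":0,"ay":0,"az":0,"hand":-1},{"dx":0,"dy":0,"dz":0.9,"ax":0,"ay":0,"az":0,"hand":-1},{"dx":0,"dy":0,"dz":0.9,"ax":0,"ay":0,"az":0,"hand":-1},{"dx":0,"dy":0,"dz":0.9,"ax":0,"ay":0,"az":0,"hand":-1},{"dx":0,"dy":0,"dz":0.5,"ax":0,"ay":0,"az":0,"hand":-1},{"dx":0,"dy":0,"dz":0.5,"ax":0,"ay":0,"az":0,"hand":-1},{"dx":0,"dy":0,"dz":0,"ax":0,"ay":0,"az":0,"hand":-1}]'|head -1; python3 plan.py 0 8 0 0 33 0; python3 -c "
from h import *
S=imaging.read_camera('side');cv2.imwrite('pics/s1.png',cv2.resize(S['pixels'][150:360,240:420],None,fx=2.8,fy=2.8,interpolation=cv2.INTER_CUBIC))"
```

```text
time: 10.43
t 10.4 K rack [-11.4  -2.9  70.9] lean 32.6 F rack [-0.7 -0.7 -0.3] F tool [ 0.7 -0.7 -0.1] w 1
K goal [-4.2  0.  77.8]
rot left (x0.12) [-0.05 -0.05 -0.03] mm in present axes [-9.6  2.8 -1.9]
```

View pics/s1.png

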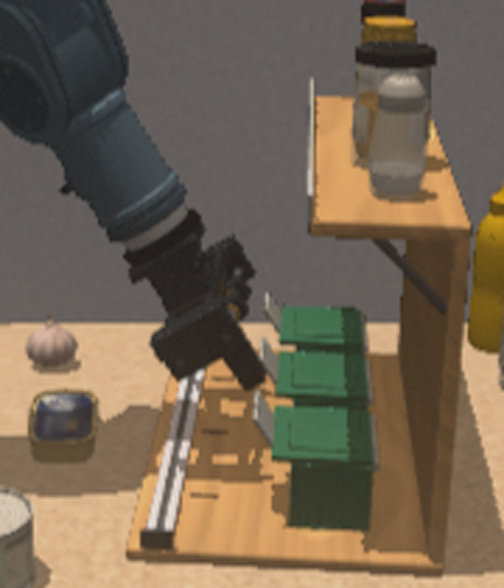

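The side view shows the closed fingers at (245,370) just in front of the middle tin's tab and parallel to it; all lids are still shut.

```bash
python3 -m inch '[{"dx":-0.15,"dy":0.1,"dz":-0.1,"ax":0,"ay":0,"az":0,"hand":-1},{"dx":-0.15,"dy":0,"dz":0,"ax":0,"ay":0,"az":0,"hand":-1},{"dx":0,"dy":0,"dz":0,"ax":0,"ay":0,"az":0,"hand":-1}]'|head -1; python3 plan.py 0 8 0 0 33 0;  python3 -m inch '[{"dx":-0.1,"dy":0,"dz":0,"ax":0,"ay":0,"az":0,"hand":-1},{"dx":0,"dy":0,"dz":0,"ax":0,"ay":0,"az":0,"hand":-1}]'|head -1; python3 plan.py;  python3 -m inch '[{"dx":-0.1,"dy":0,"dz":0,"ax":0,"ay":0,"az":0,"hand":-1},{"dx":0,"dy":0,"dz":0,"ax":0,"ay":0,"az":0,"hand":-1}]'|head -1; python3 plan.py
```

```text
time: 10.73
t 10.7 K rack [-7.6  0.2 78.6] lean 32.8 F rack [-0.8  0.3  0.3] F tool [ 0.6  0.3 -0.7] w 0
K goal [-4.2  0.  77.8]
rot left (x0.12) [-0.03 -0.03 -0.01] mm in present axes [-2.4 -0.2  2.5]
time: 10.9
t 10.9 K rack [-7.4  0.1 78.5] lean 32.6 F rack [-4.9 -0.1  0.5] F tool [ 3.9 -0.1 -3. ] w 0
time: 11.07
t 11.1 K rack [-7.2  0.1 78.5] lean 32.5 F rack [-8.3  0.3  0.8] F tool [ 6.6  0.3 -5.2] w 0
```

```bash
python3 -m inch '[{"dx":0.05,"dy":0,"dz":-0.1,"ax":0,"ay":0,"az":0,"hand":-1},{"dx":-0.05,"dy":0,"dz":-0.1,"ax":0,"ay":0,"az":0,"hand":-1},{"dx":0,"dy":0,"dz":0,"ax":0,"ay":0,"az":0,"hand":-1}]'|head -1; python3 plan.py;  python3 -m inch '[{"dx":-0.05,"dy":0,"dz":-0.08,"ax":0,"ay":0,"az":0,"hand":-1},{"dx":-0.05,"dy":0,"dz":-0.08,"ax":0,"ay":0,"az":0,"hand":-1},{"dx":0,"dy":0,"dz":0,"ax":0,"ay":0,"az":0,"hand":-1}]'|head -1; python3 plan.py; python3 -m inch '[{"dx":-0.05,"dy":0,"dz":-0.08,"ax":0,"ay":0,"az":0,"hand":-1},{"dx":-0.05,"dy":0,"dz":-0.08,"ax":0,"ay":0,"az":0,"hand":-1},{"dx":0,"dy":0,"dz":0,"ax":0,"ay":0,"az":0,"hand":-1}]'|head -1; python3 plan.py
```

```text
time: 11.32
t 11.3 K rack [-7.  -0.2 83.4] lean 32.7 F rack [-3.2 -0.4  0. ] F tool [ 2.6 -0.4 -1.7] w 0
time: 11.57
t 11.6 K rack [-6.3 -0.3 87.5] lean 32.8 F rack [-1.5  0.   0. ] F tool [ 1.3  0.  -0.9] w 1
time: 11.82
t 11.8 K rack [-6.4 -0.4 91.1] lean 32.8 F rack [-1.9 -0.2  0.3] F tool [ 1.5 -0.2 -1.3] w -0
```

```bash
cat > arc.py <<'E'
# arc.py r_end alpha_end_deg n : rows (dx,dz fractions) carrying K round the hinge
from plan import *
r1,a1,n=float(sys.argv[1]),np.radians(float(sys.argv[2])),int(sys.argv[3])
s,k=show(); d=k[[0,2]]-[80,71]; r0=np.hypot(*d); a0=np.arctan2(d[1],-d[0]); print("r %.1f alpha %.1f"%(r0,np.degrees(a0)))
phi=np.arccos(-s["tcp_rot"][2,2]); X=np.array([-np.cos(phi),-np.sin(phi)]);Z=np.array([np.sin(phi),-np.cos(phi)])
t=np.linspace(0,1,n+1); r=r0+(r1-r0)*np.minimum(1,t*3); a=a0+(a1-a0)*t; W=np.c_[-r*np.cos(a),r*np.sin(a)]
for i,w in enumerate(np.diff(W,axis=0)): print((w@X/20).round(2),(w@Z/20).round(2),end=" | ")
E
python3 arc.py 87 72 16
```

```text
t 11.8 K rack [-6.4 -0.4 91.1] lean 32.8 F rack [-1.9 -0.2  0.3] F tool [ 1.5 -0.2 -1.3] w -0
r 88.7 alpha 13.1
-0.22 -0.18 | -0.23 -0.16 | -0.24 -0.15 | -0.25 -0.13 | -0.26 -0.12 | -0.26 -0.11 | -0.26 -0.1 | -0.27 -0.08 | -0.27 -0.06 | -0.28 -0.04 | -0.28 -0.03 | -0.28 -0.01 | -0.28 0.01 | -0.28 0.03 | -0.28 0.05 | -0.27 0.06 |
```

```bash
python3 -m inch '[{"dx":-0.22,"dy":0,"dz":-0.18,"ax":0,"ay":0,"az":0,"hand":-1},{"dx":-0.23,"dy":0,"dz":-0.16,"ax":0,"ay":0,"az":0,"hand":-1},{"dx":-0.24,"dy":0,"dz":-0.15,"ax":0,"ay":0,"az":0,"hand":-1}]'|head -1; python3 plan.py;  python3 -m inch '[{"dx":-0.25,"dy":0,"dz":-0.13,"ax":0,"ay":0,"az":0,"hand":-1},{"dx":-0.26,"dy":0,"dz":-0.12,"ax":0,"ay":0,"az":0,"hand":-1},{"dx":-0.26,"dy":0,"dz":-0.11,"ax":0,"ay":0,"az":0,"hand":-1}]'|head -1; python3 arc.py 87 72 10
```

```text
time: 12.07
t 12.1 K rack [ -1.   -0.5 106.5] lean 32.7 F rack [-5.  -1.5  0.2] F tool [ 4.1 -1.5 -2.8] w 0
time: 12.32
t 12.3 K rack [  7.9  -0.4 121.1] lean 32.7 F rack [-6.2 -1.5  3.2] F tool [ 3.5 -1.5 -6. ] w 1
r 87.8 alpha 34.8
-0.27 -0.09 | -0.27 -0.07 | -0.28 -0.05 | -0.28 -0.04 | -0.28 -0.03 | -0.28 -0.01 | -0.28 0.01 | -0.28 0.03 | -0.28 0.04 | -0.28 0.06 |
```

```bash
python3 -m inch '[{"dx":-0.25,"dy":0,"dz":-0.12,"ax":0,"ay":0,"az":0,"hand":-1},{"dx":-0.26,"dy":0,"dz":-0.09,"ax":0,"ay":0,"az":0,"hand":-1},{"dx":-0.28,"dy":0,"dz":-0.05,"ax":0,"ay":0,"az":0,"hand":-1},{"dx":-0.28,"dy":0,"dz":-0.04,"ax":0,"ay":0,"az":0,"hand":-1},{"dx":-0.28,"dy":0,"dz":-0.03,"ax":0,"ay":0,"az":0,"hand":-1}]'|head -1; python3 arc.py 88 73 5;  python3 -m inch '[{"dx":-0.28,"dy":0,"dz":-0.01,"ax":0,"ay":0,"az":0,"hand":-1},{"dx":-0.28,"dy":0,"dz":0.01,"ax":0,"ay":0,"az":0,"hand":-1},{"dx":-0.28,"dy":0,"dz":0.03,"ax":0,"ay":0,"az":0,"hand":-1}]'|head -1; python3 arc.py 88 75 4
```

```text
time: 12.73
t 12.7 K rack [ 28.5  -0.4 142.1] lean 32.8 F rack [-1.9 -1.4 -0.1] F tool [ 1.7 -1.4 -1. ] w 1
r 87.8 alpha 54.1
-0.29 -0.01 | -0.29 0.01 | -0.29 0.03 | -0.29 0.05 | -0.28 0.07 | time: 12.98
t 13.0 K rack [ 43.1  -0.2 150.7] lean 32.8 F rack [-0.8 -1.2 -0.4] F tool [ 0.9 -1.2 -0.1] w 1
r 87.8 alpha 65.1
-0.19 0.02 | -0.19 0.04 | -0.18 0.05 | -0.18 0.05 |
```

```bash
python3 -m inch '[{"dx":-0.19,"dy":0,"dz":0.02,"ax":0,"ay":0,"az":0,"hand":-1},{"dx":-0.19,"dy":0,"dz":0.04,"ax":0,"ay":0,"az":0,"hand":-1},{"dx":-0.18,"dy":0,"dz":0.05,"ax":0,"ay":0,"az":0,"hand":-1},{"dx":0,"dy":0,"dz":0,"ax":0,"ay":0,"az":0,"hand":-1}]'|head -1; python3 arc.py 88 79 3;  python3 -m inch '[{"dx":-0.15,"dy":0,"dz":0.05,"ax":0,"ay":0,"az":0,"hand":-1},{"dx":0,"dy":0,"dz":0,"ax":0,"ay":0,"az":0,"hand":-1}]'|head -1; python3 arc.py 88 79 2; python3 -c "
from h import *
S=imaging.read_camera('side');cv2.imwrite('pics/s2.png',cv2.resize(S['pixels'][150:360,240:420],None,fx=2.8,fy=2.8,interpolation=cv2.INTER_CUBIC))"
```

```text
time: 13.32
t 13.3 K rack [ 54.3  -0.2 155.1] lean 32.9 F rack [-0.1  0.3 -0.4] F tool [0.3 0.3 0.3] w 0
r 88.0 alpha 73.0
-0.15 0.04 | -0.15 0.05 | -0.14 0.05 | time: 13.48
t 13.5 K rack [ 5.660e+01 -1.000e-01  1.554e+02] lean 32.8 F rack [-2.1 -0.4  1.9] F tool [ 0.8 -0.4 -2.7] w 1
r 87.5 alpha 74.5
-0.17 0.03 | -0.16 0.06 |
```

View pics/s2.png

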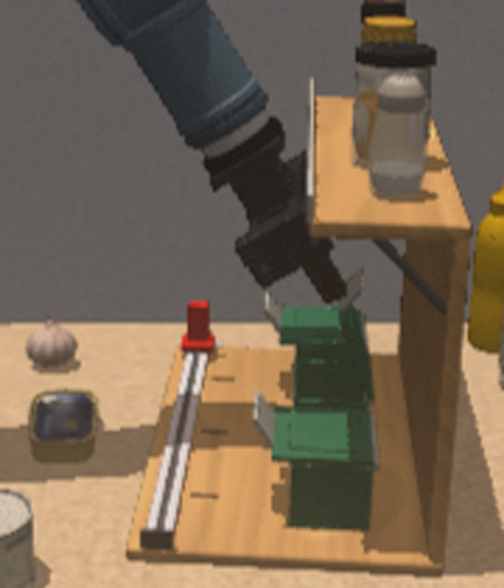

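The middle lid stands up at about (355,330) with the fingertips behind its tab at (335,290), and nothing touches the shelf.

```bash
python3 -m inch '[{"dx":-0.15,"dy":0,"dz":0.05,"ax":0,"ay":0,"az":0,"hand":-1},{"dx":0,"dy":0,"dz":0,"ax":0,"ay":0,"az":0,"hand":-1}]'|head -1; python3 plan.py;  python3 -m inch '[{"dx":0,"dy":0,"dz":-0.5,"ax":0,"ay":0,"az":0,"hand":-1},{"dx":0,"dy":0,"dz":-0.8,"ax":0,"ay":0,"az":0,"hand":-1},{"dx":0,"dy":0,"dz":-1,"ax":0,"ay":0,"az":0,"hand":-1},{"dx":0,"dy":0,"dz":-1,"ax":0,"ay":0,"az":0,"hand":-1},{"dx":0,"dy":0,"dz":-1,"ax":0,"ay":0,"az":0,"hand":-1},{"dx":0,"dy":0,"dz":-1,"ax":0,"ay":0,"az":0,"hand":-1}]'|head -1; python3 plan.py 113 8 8 70 33 0 12; python3 -c "
from workcell import robot;print(robot.read_state()['q'].round(2))"
```

```text
time: 13.7
t 13.7 K rack [ 5.720e+01 -1.000e-01  1.549e+02] lean 32.6 F rack [-13.3  -0.2  10.8] F tool [  5.4  -0.3 -16.3] w 0
time: 14.2
t 14.2 K rack [9.000e-01 1.000e-01 2.452e+02] lean 32.7 F rack [ 0.  -0.7  0.4] F tool [-0.2 -0.7 -0.3] w 0
K goal [-49.1 113.  132.1]
rot left (x0.12) [-0.03 -0.04 -0.01] mm in present axes [103.4 113.   67.7]
 rows 1-4 [0.43 0.47 0.28] [-0. -0. -0.]
 rows 5-8 [0.43 0.47 0.28] [-0. -0. -0.]
 rows 9-12 [0.43 0.47 0.28] [-0. -0. -0.]
[ 0.19  0.25 -0.4   2.14  0.9   0.33  0.48]
```

```bash
python3 -m inch '[{"dx":0.52,"dy":0.57,"dz":0.1,"ax":0,"ay":0,"az":0,"hand":-1},{"dx":0.52,"dy":0.57,"dz":0.1,"ax":0,"ay":0,"az":0,"hand":-1},{"dx":0.52,"dy":0.57,"dz":0.1,"ax":0,"ay":0,"az":0,"hand":-1},{"dx":0.52,"dy":0.57,"dz":0.1,"ax":0,"ay":0,"az":0,"hand":-1},{"dx":0.52,"dy":0.57,"dz":0.3,"ax":0,"ay":0,"az":0,"hand":-1},{"dx":0.52,"dy":0.57,"dz":0.3,"ax":0,"ay":0,"az":0,"hand":-1},{"dx":0.52,"dy":0.57,"dz":0.3,"ax":0,"ay":0,"az":0,"hand":-1},{"dx":0.52,"dy":0.57,"dz":0.5,"ax":0,"ay":0,"az":0,"hand":-1},{"dx":0.52,"dy":0.57,"dz":0.5,"ax":0,"ay":0,"az":0,"hand":-1},{"dx":0.52,"dy":0.52,"dz":0.5,"ax":0,"ay":0,"az":0,"hand":-1},{"dx":0,"dy":0,"dz":0,"ax":0,"ay":0,"az":0,"hand":-1}]'|head -1;  python3 plan.py 112.5 8 5 0 33 0; python3 -c "
from workcell import robot;print(robot.read_state()['q'].round(2))"
```

```text
time: 15.12
t 15.1 K rack [-57.1 115.4 138.7] lean 32.6 F rack [-0.4  0.5 -0.5] F tool [0.6 0.5 0.2] w 1
K goal [ -8.4 112.5  75.1]
rot left (x0.12) [-0.01 -0.06  0.02] mm in present axes [-6.6 -2.9 79.9]
[-0.22  0.43 -0.3   2.25  1.64  0.43 -0.54]
```

```bash
python3 -m inch '[{"dx":0,"dy":-0.1,"dz":0.8,"ax":0,"ay":0,"az":0,"hand":-1},{"dx":0,"dy":-0.05,"dz":0.8,"ax":0,"ay":0,"az":0,"hand":-1},{"dx":0,"dy":0,"dz":0.8,"ax":0,"ay":0,"az":0,"hand":-1},{"dx":0,"dy":0,"dz":0.8,"ax":0,"ay":0,"az":0,"hand":-1},{"dx":0,"dy":0,"dz":0.6,"ax":0,"ay":0,"az":0,"hand":-1},{"dx":-0.15,"dy":0,"dz":0,"ax":0,"ay":0,"az":0,"hand":-1},{"dx":-0.15,"dy":0,"dz":0,"ax":0,"ay":0,"az":0,"hand":-1},{"dx":0,"dy":0,"dz":0,"ax":0,"ay":0,"az":0,"hand":-1}]'|head -1;  python3 plan.py 112.5 8 0 0 33 0
```

```text
time: 15.78
t 15.8 K rack [ -8.7 109.3  81.3] lean 32.8 F rack [-0.4 -0.6 -0.1] F tool [ 0.3 -0.6 -0.1] w 0
K goal [ -4.2 112.5  77.8]
rot left (x0.12) [-0.03 -0.03 -0.01] mm in present axes [-1.7  3.1  5.3]
```

```bash
python3 -m inch '[{"dx":0,"dy":0.1,"dz":0.15,"ax":0,"ay":0,"az":0,"hand":-1},{"dx":-0.08,"dy":0,"dz":0,"ax":0,"ay":0,"az":0,"hand":-1},{"dx":-0.11,"dy":0,"dz":-0.12,"ax":0,"ay":0,"az":0,"hand":-1},{"dx":0,"dy":0,"dz":0,"ax":0,"ay":0,"az":0,"hand":-1}]'|head -1; python3 plan.py;  python3 -m inch '[{"dx":-0.1,"dy":0,"dz":-0.15,"ax":0,"ay":0,"az":0,"hand":-1},{"dx":0,"dy":0,"dz":0,"ax":0,"ay":0,"az":0,"hand":-1}]'|head -1; python3 plan.py; python3 -m inch '[{"dx":-0.1,"dy":0,"dz":-0.15,"ax":0,"ay":0,"az":0,"hand":-1},{"dx":0,"dy":0,"dz":0,"ax":0,"ay":0,"az":0,"hand":-1}]'|head -1; python3 plan.py
```

```text
time: 16.12
t 16.1 K rack [ -6.3 112.1  81.9] lean 32.7 F rack [-3.5  0.  -0.4] F tool [ 3.1  0.  -1.6] w 1
time: 16.28
t 16.3 K rack [ -5.7 111.9  85.8] lean 32.8 F rack [-3.4 -0.1  0.6] F tool [ 2.5 -0.1 -2.3] w 1
time: 16.45
t 16.4 K rack [ -5.3 111.8  89.5] lean 32.8 F rack [-2.5 -0.1  0.3] F tool [ 2.  -0.1 -1.6] w 1
```

```bash
python3 arc.py 88 76 17; python3 -m inch '[{"dx":-0.21,"dy":0,"dz":-0.2,"ax":0,"ay":0,"az":0,"hand":-1},{"dx":-0.22,"dy":0,"dz":-0.18,"ax":0,"ay":0,"az":0,"hand":-1},{"dx":-0.23,"dy":0,"dz":-0.17,"ax":0,"ay":0,"az":0,"hand":-1}]'|head -1; python3 arc.py 88 76 14
```

```text
t 16.4 K rack [ -5.3 111.8  89.5] lean 32.8 F rack [-2.5 -0.1  0.3] F tool [ 2.  -0.1 -1.6] w 1
r 87.3 alpha 12.2
-0.2 -0.2 | -0.22 -0.19 | -0.23 -0.17 | -0.24 -0.16 | -0.25 -0.14 | -0.26 -0.12 | -0.27 -0.1 | -0.28 -0.08 | -0.28 -0.07 | -0.28 -0.05 | -0.29 -0.03 | -0.29 -0.01 | -0.29 0.01 | -0.29 0.03 | -0.28 0.05 | -0.28 0.07 | -0.28 0.08 | time: 16.7
t 16.7 K rack [ -0.3 111.6 105.4] lean 32.7 F rack [-1.1  0.4 -1.6] F tool [1.8 0.4 0.7] w 0
r 87.4 alpha 23.2
-0.24 -0.16 | -0.25 -0.14 | -0.26 -0.13 | -0.27 -0.11 | -0.28 -0.09 | -0.28 -0.07 | -0.29 -0.05 | -0.29 -0.03 | -0.29 -0.01 | -0.29 0.01 | -0.29 0.03 | -0.29 0.05 | -0.28 0.07 | -0.28 0.08 |
```

```bash
python3 -m inch '[{"dx":-0.24,"dy":0,"dz":-0.16,"ax":0,"ay":0,"az":0,"hand":-1},{"dx":-0.25,"dy":0,"dz":-0.14,"ax":0,"ay":0,"az":0,"hand":-1},{"dx":-0.26,"dy":0,"dz":-0.13,"ax":0,"ay":0,"az":0,"hand":-1},{"dx":-0.27,"dy":0,"dz":-0.11,"ax":0,"ay":0,"az":0,"hand":-1}]'|head -1;python3 plan.py; python3 -m inch '[{"dx":-0.28,"dy":0,"dz":-0.09,"ax":0,"ay":0,"az":0,"hand":-1},{"dx":-0.28,"dy":0,"dz":-0.07,"ax":0,"ay":0,"az":0,"hand":-1},{"dx":-0.29,"dy":0,"dz":-0.05,"ax":0,"ay":0,"az":0,"hand":-1},{"dx":-0.29,"dy":0,"dz":-0.03,"ax":0,"ay":0,"az":0,"hand":-1},{"dx":-0.29,"dy":0,"dz":-0.01,"ax":0,"ay":0,"az":0,"hand":-1}]'|head -1; python3 arc.py 88 76 5
```

```text
time: 17.03
t 17.0 K rack [ 11.3 111.7 125.8] lean 32.8 F rack [-1.2 -0.9 -0.8] F tool [ 1.5 -0.9  0. ] w 0
time: 17.45
t 17.4 K rack [ 32.8 111.7 145.6] lean 32.8 F rack [-0.2  0.  -0.5] F tool [0.4 0.  0.3] w 0
r 88.3 alpha 57.7
-0.28 0.02 | -0.28 0.03 | -0.28 0.05 | -0.27 0.06 | -0.27 0.08 |
```

```bash
python3 -m inch '[{"dx":-0.28,"dy":0,"dz":0.02,"ax":0,"ay":0,"az":0,"hand":-1},{"dx":-0.28,"dy":0,"dz":0.03,"ax":0,"ay":0,"az":0,"hand":-1},{"dx":-0.28,"dy":0,"dz":0.05,"ax":0,"ay":0,"az":0,"hand":-1},{"dx":-0.2,"dy":0,"dz":0.05,"ax":0,"ay":0,"az":0,"hand":-1},{"dx":0,"dy":0,"dz":0,"ax":0,"ay":0,"az":0,"hand":-1}]'|head -1;python3 arc.py 88 80 3; python3 -m inch '[{"dx":-0.1,"dy":0,"dz":0.03,"ax":0,"ay":0,"az":0,"hand":-1},{"dx":0,"dy":0,"dz":0,"ax":0,"ay":0,"az":0,"hand":-1}]'|head -1;python3 plan.py; python3 -m inch '[{"dx":-0.1,"dy":0,"dz":0.03,"ax":0,"ay":0,"az":0,"hand":-1},{"dx":0,"dy":0,"dz":0,"ax":0,"ay":0,"az":0,"hand":-1}]'|head -1;python3 plan.py
```

```text
time: 17.87
t 17.9 K rack [ 52.6 111.5 154.5] lean 32.8 F rack [-0.1 -0.1  0.9] F tool [-0.4 -0.1 -0.8] w 1
r 87.9 alpha 71.8
-0.2 0.05 | -0.2 0.07 | -0.19 0.08 | time: 18.03
t 18.0 K rack [ 53.6 111.6 154.5] lean 32.8 F rack [-0.3 -1.3  1.2] F tool [-0.4 -1.3 -1.1] w 0
time: 18.2
t 18.2 K rack [ 55.6 111.6 155. ] lean 32.7 F rack [-1.1 -1.   1.5] F tool [ 0.1 -1.  -1.8] w 0
```

```bash
python3 -m inch '[{"dx":-0.1,"dy":0,"dz":0.03,"ax":0,"ay":0,"az":0,"hand":-1},{"dx":0,"dy":0,"dz":0,"ax":0,"ay":0,"az":0,"hand":-1}]'|head -1; python3 plan.py;  python3 -m inch '[{"dx":0,"dy":0,"dz":-0.5,"ax":0,"ay":0,"az":0,"hand":-1},{"dx":0,"dy":0,"dz":-0.8,"ax":0,"ay":0,"az":0,"hand":-1},{"dx":0,"dy":0,"dz":-1,"ax":0,"ay":0,"az":0,"hand":-1},{"dx":0,"dy":0,"dz":-1,"ax":0,"ay":0,"az":0,"hand":-1},{"dx":0,"dy":0,"dz":-1,"ax":0,"ay":0,"az":0,"hand":-1},{"dx":0,"dy":0,"dz":-1,"ax":0,"ay":0,"az":0,"hand":-1}]'|head -1; python3 plan.py -115.5 8 8 70 33 0 14; python3 - <<'E'
from sim import *
s=robot.read_state(); q=s["q"]; print(q.round(2)); phi=np.radians(33)
for y,g,b in((-115,8,70),(-115,8,0)):
    p,R=goal(Kat(y,8,g,b,phi,0),phi,1); q,w,d=sim(q,p,R,14); print(q.round(2),w.round(2),d.round(2))
E
```

```text
time: 18.37
t 18.4 K rack [ 57.  111.7 155.2] lean 32.7 F rack [-4.4 -1.4  2.2] F tool [ 2.5 -1.4 -4.2] w 1
time: 18.87
t 18.9 K rack [ -0.4 112.1 245.3] lean 32.7 F rack [ 0.2  0.5 -0.3] F tool [-0.   0.5  0.4] w 1
K goal [ -49.1 -115.5  132.1]
rot left (x0.12) [-0.03 -0.04 -0.01] mm in present axes [ 102.  -227.6   69.7]
 rows 1-4 [ 0.36 -0.81  0.25] [-0. -0. -0.]
 rows 5-8 [ 0.36 -0.81  0.25] [-0. -0. -0.]
 rows 9-12 [ 0.37 -0.81  0.25] [-0. -0. -0.]
 rows 13-16 [ 0.37 -0.81  0.24] [-0. -0. -0.]
[-0.07  0.3  -0.39  2.07  0.99  0.48  0.21]
[ 0.59  0.45 -0.56  2.33  2.23  0.27 -0.57] 0.0 0.14
[ 0.6   0.66 -0.59  2.25  2.33  0.4  -0.6 ] 0.0 0.02
```

Both free lids are up, so the right tin must be the stiff one. I'll go there.

```bash
python3 -m inch '[{"dx":0.36,"dy":-0.81,"dz":0.25,"ax":0,"ay":0,"az":0,"hand":-1},{"dx":0.36,"dy":-0.81,"dz":0.25,"ax":0,"ay":0,"az":0,"hand":-1},{"dx":0.36,"dy":-0.81,"dz":0.25,"ax":0,"ay":0,"az":0,"hand":-1},{"dx":0.36,"dy":-0.81,"dz":0.25,"ax":0,"ay":0,"az":0,"hand":-1},{"dx":0.36,"dy":-0.81,"dz":0.25,"ax":0,"ay":0,"az":0,"hand":-1},{"dx":0.36,"dy":-0.81,"dz":0.25,"ax":0,"ay":0,"az":0,"hand":-1},{"dx":0.36,"dy":-0.81,"dz":0.25,"ax":0,"ay":0,"az":0,"hand":-1},{"dx":0.36,"dy":-0.81,"dz":0.25,"ax":0,"ay":0,"az":0,"hand":-1},{"dx":0.36,"dy":-0.81,"dz":0.25,"ax":0,"ay":0,"az":0,"hand":-1},{"dx":0.36,"dy":-0.81,"dz":0.25,"ax":0,"ay":0,"az":0,"hand":-1},{"dx":0.36,"dy":-0.81,"dz":0.25,"ax":0,"ay":0,"az":0,"hand":-1},{"dx":0.36,"dy":-0.81,"dz":0.25,"ax":0,"ay":0,"az":0,"hand":-1},{"dx":0.36,"dy":-0.81,"dz":0.25,"ax":0,"ay":0,"az":0,"hand":-1},{"dx":0.36,"dy":-0.81,"dz":0.25,"ax":0,"ay":0,"az":0,"hand":-1},{"dx":0,"dy":0,"dz":0,"ax":0,"ay":0,"az":0,"hand":-1}]'|head -1;  python3 plan.py -115.5 9 4 0 33 0; python3 -c "
from h import *
T=imaging.read_camera('top');cv2.imwrite('pics/t2.png',cv2.resize(T['pixels'][150:370,170:420],None,fx=2.6,fy=2.6,interpolation=cv2.INTER_CUBIC))
print(robot.read_state()['q'].round(2))"
```

```text
time: 20.12
t 20.1 K rack [ -48.8 -119.1  130.1] lean 32.6 F rack [-0.5 -0.  -0.2] F tool [ 0.6 -0.1 -0.1] w 0
K goal [  -8.1 -115.5   76.5]
rot left (x0.12) [-0.06 -0.06 -0.05] mm in present axes [-5.3  3.9 67.1]
[ 0.55  0.44 -0.51  2.32  2.24  0.25 -0.6 ]
```

View pics/t2.png

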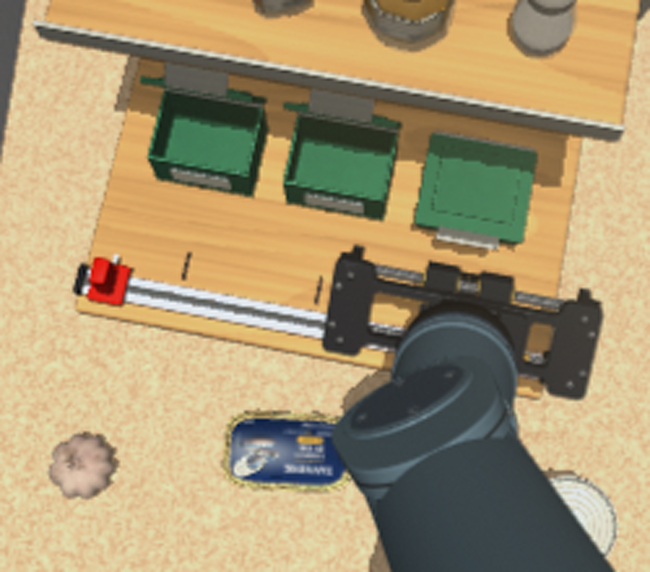

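The left and middle tins stand open at (208,145) and (342,165). The right lid at (478,190) is shut, with the gripper lined up on its tab at (468,240).

```bash
python3 -m inch '[{"dx":0,"dy":0.1,"dz":0.8,"ax":0,"ay":0,"az":0,"hand":-1},{"dx":0,"dy":0.1,"dz":0.8,"ax":0,"ay":0,"az":0,"hand":-1},{"dx":0,"dy":0,"dz":0.8,"ax":0,"ay":0,"az":0,"hand":-1},{"dx":0,"dy":0,"dz":0.8,"ax":0,"ay":0,"az":0,"hand":-1},{"dx":-0.12,"dy":0,"dz":0.1,"ax":0,"ay":0,"az":0,"hand":-1},{"dx":-0.12,"dy":0,"dz":0,"ax":0,"ay":0,"az":0,"hand":-1},{"dx":0,"dy":0,"dz":0,"ax":0,"ay":0,"az":0,"hand":-1}]'|head -1;  python3 plan.py -115.5 9 0 0 33 0; python3 -m inch '[{"dx":-0.06,"dy":0,"dz":0,"ax":0,"ay":0,"az":0,"hand":-1},{"dx":-0.08,"dy":0,"dz":-0.12,"ax":0,"ay":0,"az":0,"hand":-1},{"dx":0,"dy":0,"dz":0,"ax":0,"ay":0,"az":0,"hand":-1}]'|head -1; python3 plan.py
```

```text
time: 20.75
t 20.8 K rack [  -8.1 -109.9   79.2] lean 32.7 F rack [-1.1  0.3 -2.4] F tool [2.2 0.3 1.4] w 0
K goal [  -4.8 -115.5   78.6]
rot left (x0.12) [-0.02 -0.05 -0.  ] mm in present axes [-2.4 -5.6  2.3]
time: 21.0
t 21.0 K rack [  -8.9 -110.4   81.8] lean 32.5 F rack [-7.   1.2 -4.2] F tool [ 8.2  1.1 -0.2] w 1
```

```bash
python3 -m inch '[{"dx":-0.08,"dy":0,"dz":-0.12,"ax":0,"ay":0,"az":0,"hand":-1},{"dx":0,"dy":0,"dz":0,"ax":0,"ay":0,"az":0,"hand":-1}]'|head -1; python3 plan.py; python3 -m inch '[{"dx":-0.08,"dy":0,"dz":-0.12,"ax":0,"ay":0,"az":0,"hand":-1},{"dx":0,"dy":0,"dz":0,"ax":0,"ay":0,"az":0,"hand":-1}]'|head -1; python3 plan.py
```

```text
time: 21.17
t 21.2 K rack [  -8.7 -110.6   84.7] lean 32.5 F rack [-9.3  1.3 -4.2] F tool [10.1  1.3 -1.4] w 1
time: 21.33
t 21.3 K rack [  -8.5 -110.7   87.6] lean 32.6 F rack [-6.4  1.6 -4.8] F tool [7.9 1.5 0.6] w 0
```

```bash
python3 arc.py 89.5 18 3; python3 -m inch '[{"dx":-0.13,"dy":0,"dz":-0.15,"ax":0,"ay":0,"az":0,"hand":-1},{"dx":-0.13,"dy":0,"dz":-0.14,"ax":0,"ay":0,"az":0,"hand":-1},{"dx":0,"dy":0,"dz":0,"ax":0,"ay":0,"az":0,"hand":-1}]'|head -1; python3 plan.py; python3 -m inch '[{"dx":-0.14,"dy":0,"dz":-0.13,"ax":0,"ay":0,"az":0,"hand":-1},{"dx":0,"dy":0,"dz":0,"ax":0,"ay":0,"az":0,"hand":-1}]'|head -1; python3 arc.py 89 24 3; python3 -c "
from h import *
S=imaging.read_camera('side');cv2.imwrite('pics/s3.png',cv2.resize(S['pixels'][240:360,280:410],None,fx=5,fy=5,interpolation=cv2.INTER_CUBIC))"
```

```text
t 21.3 K rack [  -8.5 -110.7   87.6] lean 32.6 F rack [-6.4  1.6 -4.8] F tool [7.9 1.5 0.6] w 0
r 90.0 alpha 10.6
-0.15 -0.12 | -0.14 -0.13 | -0.15 -0.12 | time: 21.58
t 21.6 K rack [  -6.6 -110.9   95.9] lean 32.6 F rack [-8.7  0.8 -4.2] F tool [ 9.6  0.8 -1.1] w 0
time: 21.75
t 21.8 K rack [  -5.5 -110.9   99.6] lean 32.7 F rack [-8.2  0.1 -3.8] F tool [ 9.   0.1 -1.2] w 0
r 90.1 alpha 18.5
-0.15 -0.04 | -0.12 -0.08 | -0.12 -0.08 |
```

View pics/s3.png

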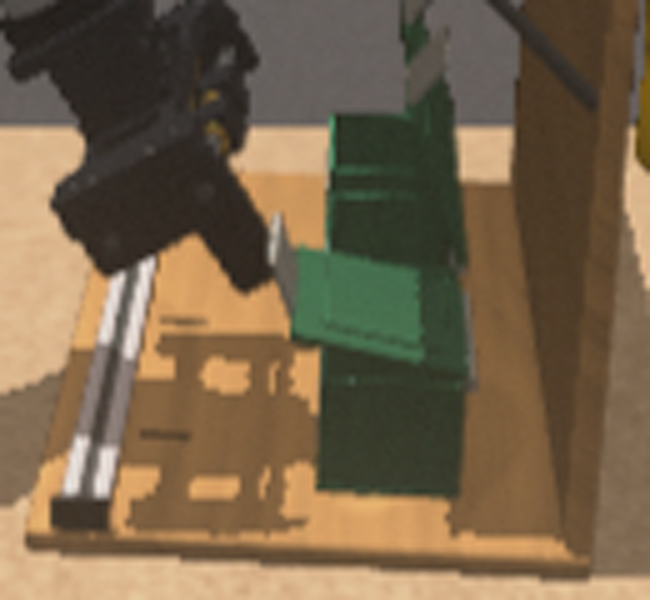

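The right lid is ajar: its front corner rose from (287,370) to about (293,345) in the crop, roughly 14 mm or 0.18 rad, which is in range. The force while it dragged was 8–10 N, so this is the stiff tin. I'll withdraw along the fingers.

```bash
python3 -m inch '[{"dx":0.05,"dy":0,"dz":0,"ax":0,"ay":0,"az":0,"hand":-1},{"dx":0.08,"dy":0,"dz":-0.2,"ax":0,"ay":0,"az":0,"hand":-1},{"dx":0.05,"dy":0,"dz":-0.6,"ax":0,"ay":0,"az":0,"hand":-1},{"dx":0,"dy":0,"dz":-0.9,"ax":0,"ay":0,"az":0,"hand":-1},{"dx":0,"dy":0,"dz":-0.9,"ax":0,"ay":0,"az":0,"hand":-1},{"dx":0,"dy":0,"dz":-0.9,"ax":0,"ay":0,"az":0,"hand":-1},{"dx":0,"dy":0,"dz":0,"ax":0,"ay":0,"az":0,"hand":-1}]'|head -1; python3 plan.py; python3 - <<'E'
from sim import *
from plan import FL
q0=robot.read_state()["q"]; print(q0.round(2))
for ph in (0,12,20,33):
    phi=np.radians(ph); R=frame(phi)@FL; q=q0
    for y,z in((60,160),(200,110),(172,56),(-115,56),(-115,150)):   # TCP x=-85
        p=R0@np.array([-85,y,z])+v[:3]; q,w,d=sim(q,p,R,14); print(ph,y,z,q.round(2),w.round(1),d.round(2))
E
```

```text
time: 22.38
t 22.4 K rack [ -43.1 -111.4  161.1] lean 33.2 F rack [ 0.6 -1.  -0.4] F tool [-0.3 -1.   0.6] w 1
[ 0.52  0.37 -0.49  2.31  2.02  0.2  -0.4 ]
0 60 160 [ 0.47  0.67 -0.94  1.89  0.67  0.94  0.67] 0.0 0.37
0 200 110 [ 0.15  0.8  -0.86  1.78  0.75  0.92  0.42] 0.0 0.02
0 172 56 [ 0.16  0.86 -0.8   1.83  0.83  0.83  0.4 ] 0.0 0.01
0 -115 56 [ 0.71  0.79 -0.79  1.97  0.84  0.75  0.86] 0.0 0.04
0 -115 150 [ 0.81  0.66 -0.93  1.93  0.68  0.9   0.99] 0.0 0.01
12 60 160 [ 0.41  0.54 -0.85  2.05  0.83  0.68  0.49] 0.0 0.25
12 200 110 [ 0.06  0.69 -0.75  1.94  0.96  0.73  0.16] 0.0 0.03
12 172 56 [ 0.04  0.75 -0.67  1.98  1.09  0.62  0.08] 0.0 0.01
12 -115 56 [ 0.63  0.68 -0.64  2.13  1.09  0.43  0.6 ] 0.0 0.06
12 -115 150 [ 0.82  0.55 -0.87  2.09  0.8   0.6   0.87] 0.0 0.02
20 60 160 [ 0.3   0.46 -0.72  2.15  1.02  0.52  0.26] 0.0 0.17
20 200 110 [-0.05  0.63 -0.65  2.03  1.18  0.63 -0.1 ] 0.0 0.03
20 172 56 [-0.07  0.71 -0.56  2.08  1.39  0.55 -0.27] 0.0 0.02
20 -115 56 [ 0.46  0.61 -0.41  2.24  1.69  0.22 -0.05] 0.0 0.08
20 -115 150 [ 0.73  0.46 -0.74  2.2   0.96  0.38  0.69] 0.0 0.08
33 60 160 [ 0.18  0.43 -0.64  2.31  1.73  0.5  -0.49] 0.0 0.03
33 200 110 [-0.1   0.65 -0.68  2.16  1.69  0.75 -0.63] 0.0 0.02
33 172 56 [-0.07  0.77 -0.65  2.2   1.9   0.78 -0.79] 0.0 0.02
33 -115 56 [ 0.82  0.8  -0.82  2.36  2.36  0.63 -0.52] 0.0 0.16
33 -115 150 [ 0.79  0.47 -0.78  2.36  2.07  0.34 -0.38] 0.0 0.03
```

```bash
cat > tcp.py <<'E'
# tcp.py x y z lean n : TCP goal in rack frame -> per-row twists
from plan import *
a=list(map(float,sys.argv[1:])); s,k=show(); print("tcp rack",(R0.T@(s["tcp_pos"]-v[:3])).round(1))
R=frame(np.radians(a[3]))@FL; d=R0@np.array(a[:3])+v[:3]-s["tcp_pos"]; n=a[4]; rv=Ro.from_matrix(s["tcp_rot"].T@R).as_rotvec()
print("rot left",(rv/.12).round(2),"mm present",(s["tcp_rot"].T@d).round(1))
for j in range(0,int(n),4): print(j+1,((s["tcp_rot"]@Ro.from_rotvec(rv*(j+1.5)/n).as_matrix()).T@d/n/20).round(2),(rv/n/.12).round(2))
E
python3 tcp.py -84.5 60 150 0 20
```

```text
t 22.4 K rack [ -43.1 -111.4  161.1] lean 33.2 F rack [ 0.6 -1.  -0.4] F tool [-0.3 -1.   0.6] w 1
tcp rack [ -61.1 -111.3  172.1]
rot left [-0.05  4.83 -0.01] mm present [ 31.6 171.3   4.6]
1 [0.08 0.43 0.02] [-0.    0.24 -0.  ]
5 [0.08 0.43 0.02] [-0.    0.24 -0.  ]
9 [0.07 0.43 0.03] [-0.    0.24 -0.  ]
13 [0.07 0.43 0.04] [-0.    0.24 -0.  ]
17 [0.06 0.43 0.05] [-0.    0.24 -0.  ]
```

```bash
python3 -m inch '[{"dx":0.08,"dy":0.43,"dz":-0.05,"ax":0,"ay":0.24,"az":0,"hand":1},{"dx":0.08,"dy":0.43,"dz":0,"ax":0,"ay":0.24,"az":0,"hand":1},{"dx":0.08,"dy":0.43,"dz":0,"ax":0,"ay":0.24,"az":0,"hand":1},{"dx":0.08,"dy":0.43,"dz":0.02,"ax":0,"ay":0.24,"az":0,"hand":1},{"dx":0.08,"dy":0.43,"dz":0.02,"ax":0,"ay":0.24,"az":0,"hand":1},{"dx":0.08,"dy":0.43,"dz":0.02,"ax":0,"ay":0.24,"az":0,"hand":1},{"dx":0.08,"dy":0.43,"dz":0.02,"ax":0,"ay":0.24,"az":0,"hand":1},{"dx":0.08,"dy":0.43,"dz":0.02,"ax":0,"ay":0.24,"az":0,"hand":1},{"dx":0.07,"dy":0.43,"dz":0.03,"ax":0,"ay":0.24,"az":0,"hand":1},{"dx":0.07,"dy":0.43,"dz":0.03,"ax":0,"ay":0.24,"az":0,"hand":1},{"dx":0.07,"dy":0.43,"dz":0.03,"ax":0,"ay":0.24,"az":0,"hand":1},{"dx":0.07,"dy":0.43,"dz":0.03,"ax":0,"ay":0.24,"az":0,"hand":1},{"dx":0.07,"dy":0.43,"dz":0.04,"ax":0,"ay":0.24,"az":0,"hand":1},{"dx":0.07,"dy":0.43,"dz":0.04,"ax":0,"ay":0.24,"az":0,"hand":1},{"dx":0.07,"dy":0.43,"dz":0.04,"ax":0,"ay":0.24,"az":0,"hand":1},{"dx":0.07,"dy":0.43,"dz":0.04,"ax":0,"ay":0.24,"az":0,"hand":1},{"dx":0.06,"dy":0.43,"dz":0.05,"ax":0,"ay":0.24,"az":0,"hand":1},{"dx":0.06,"dy":0.43,"dz":0.05,"ax":0,"ay":0.24,"az":0,"hand":1},{"dx":0.06,"dy":0.43,"dz":0.05,"ax":0,"ay":0.24,"az":0,"hand":1},{"dx":0.06,"dy":0.43,"dz":0.05,"ax":0,"ay":0.24,"az":0,"hand":1}]'|head -1; python3 tcp.py -84.5 172.3 110 0 8; python3 -c "
from workcell import robot;print(robot.read_state()['q'].round(2))"
```

```text
time: 24.05
t 24.1 K rack [-74.8  53.9 129.5] lean 1.1 F rack [-0.3  0.1  0.4] F tool [ 0.3  0.1 -0.4] w 88
tcp rack [-84.1  54.  148.3]
rot left [-0.06  0.15 -0.05] mm present [  1.8 118.5  37.5]
1 [0.01 0.74 0.24] [-0.01  0.02 -0.01]
5 [0.01 0.74 0.24] [-0.01  0.02 -0.01]
[ 0.4   0.63 -0.82  1.91  0.62  0.85  0.71]
```

```bash
python3 -m inch '[{"dx":0,"dy":0.74,"dz":0.1,"ax":-0.01,"ay":0.02,"az":-0.01,"hand":1},{"dx":0.01,"dy":0.74,"dz":0.1,"ax":-0.01,"ay":0.02,"az":-0.01,"hand":1},{"dx":0.01,"dy":0.74,"dz":0.2,"ax":-0.01,"ay":0.02,"az":-0.01,"hand":1},{"dx":0.01,"dy":0.74,"dz":0.2,"ax":-0.01,"ay":0.02,"az":-0.01,"hand":1},{"dx":0.01,"dy":0.74,"dz":0.3,"ax":-0.01,"ay":0.02,"az":-0.01,"hand":1},{"dx":0.01,"dy":0.74,"dz":0.3,"ax":-0.01,"ay":0.02,"az":-0.01,"hand":1},{"dx":0.01,"dy":0.74,"dz":0.3,"ax":-0.01,"ay":0.02,"az":-0.01,"hand":1},{"dx":0.01,"dy":0.74,"dz":0.3,"ax":-0.01,"ay":0.02,"az":-0.01,"hand":1},{"dx":0,"dy":0,"dz":0,"ax":0,"ay":0,"az":0,"hand":1}]'|head -1; python3 tcp.py -84.5 172.3 58 0 4
```

```text
time: 24.8
t 24.8 K rack [-77.4 175.7  92.6] lean 0.3 F rack [0.3 0.7 0.3] F tool [-0.3  0.7 -0.3] w 88
tcp rack [-86.4 175.6 111.6]
rot left [ 0.05 -0.01  0.06] mm present [-1.9 -3.6 53.6]
1 [-0.02 -0.04  0.67] [ 0.01 -0.    0.02]
```

```bash
python3 -m inch '[{"dx":-0.03,"dy":-0.05,"dz":0.65,"ax":0,"ay":0,"az":0,"hand":1},{"dx":-0.03,"dy":-0.05,"dz":0.65,"ax":0,"ay":0,"az":0,"hand":1},{"dx":-0.03,"dy":-0.05,"dz":0.65,"ax":0,"ay":0,"az":0,"hand":1},{"dx":0,"dy":-0.03,"dz":0.65,"ax":0,"ay":0,"az":0,"hand":1},{"dx":0,"dy":0,"dz":0,"ax":0,"ay":0,"az":0,"hand":1}]'|head -2; python3 plan.py; python3 -m inch '[{"dx":0,"dy":0,"dz":0,"ax":0,"ay":0,"az":0,"hand":-1},{"dx":0,"dy":0,"dz":0,"ax":0,"ay":0,"az":0,"hand":-1},{"dx":0,"dy":0,"dz":0,"ax":0,"ay":0,"az":0,"hand":-1},{"dx":0,"dy":0,"dz":0,"ax":0,"ay":0,"az":0,"hand":-1},{"dx":0,"dy":0,"dz":0,"ax":0,"ay":0,"az":0,"hand":-1},{"dx":0,"dy":0,"dz":0,"ax":0,"ay":0,"az":0,"hand":-1},{"dx":0,"dy":0,"dz":0,"ax":0,"ay":0,"az":0,"hand":-1},{"dx":0,"dy":0,"dz":0,"ax":0,"ay":0,"az":0,"hand":-1}]'|tail -2; python3 tcp.py -84.5 -115 58 0 24
```

```text
time: 25.22
tcp_pos: [536.8, 180.2, 56.2]
t 25.2 K rack [-77.8 167.1  37.2] lean 0.4 F rack [-0.8  0.8 -0.5] F tool [0.8 0.8 0.5] w 88
width: 36.9
gripper_force: 0.0
t 25.9 K rack [-76.3 169.5  40.6] lean 0.3 F rack [-0.  -0.1  0.4] F tool [ 0.  -0.1 -0.4] w 37
tcp rack [-85.3 169.3  59.6]
rot left [ 0.04 -0.02  0.05] mm present [ 8.000e-01 -2.843e+02  2.000e-01]
1 [ 0.   -0.59  0.  ] [ 0. -0.  0.]
5 [ 0.   -0.59  0.  ] [ 0. -0.  0.]
9 [ 0.   -0.59  0.  ] [ 0. -0.  0.]
13 [-0.   -0.59  0.  ] [ 0. -0.  0.]
17 [-0.   -0.59  0.  ] [ 0. -0.  0.]
21 [-0.   -0.59  0.  ] [ 0. -0.  0.]
```

Fingers are still closing; I'll let them finish.

```bash
python3 -m inch '[{"dx":0,"dy":0,"dz":0,"ax":0,"ay":0,"az":0,"hand":-1},{"dx":0,"dy":0,"dz":0,"ax":0,"ay":0,"az":0,"hand":-1},{"dx":0,"dy":0,"dz":0,"ax":0,"ay":0,"az":0,"hand":-1},{"dx":0,"dy":0,"dz":0,"ax":0,"ay":0,"az":0,"hand":-1},{"dx":0,"dy":0,"dz":0,"ax":0,"ay":0,"az":0,"hand":-1},{"dx":0,"dy":0,"dz":0,"ax":0,"ay":0,"az":0,"hand":-1}]'|tail -3; python3 -m inch '[{"dx":0,"dy":-0.3,"dz":0,"ax":0,"ay":0,"az":0,"hand":-1},{"dx":0,"dy":-0.5,"dz":0,"ax":0,"ay":0,"az":0,"hand":-1},{"dx":0,"dy":-0.5,"dz":0,"ax":0,"ay":0,"az":0,"hand":-1},{"dx":0,"dy":-0.5,"dz":0,"ax":0,"ay":0,"az":0,"hand":-1}]'|tail -3; python3 tcp.py -84.5 -115 58 0 20
```

```text
wrist_force: [-0.9, 0.9, 0.1]
width: 13.7
gripper_force: 30.0
wrist_force: [-1.2, 1.5, 3.9]
width: 14.0
gripper_force: 30.0
t 26.7 K rack [-76.5 132.3  40.4] lean 0.3 F rack [-1.4  1.3  3.9] F tool [ 1.4  1.4 -3.9] w 14
tcp rack [-85.4 132.2  59.5]
rot left [ 0.04 -0.03  0.04] mm present [   0.4 -247.2    0.3]
1 [ 0.   -0.62  0.  ] [ 0. -0.  0.]
5 [ 0.   -0.62  0.  ] [ 0. -0.  0.]
9 [-0.   -0.62  0.  ] [ 0. -0.  0.]
13 [-0.   -0.62  0.  ] [ 0. -0.  0.]
17 [-0.   -0.62  0.  ] [ 0. -0.  0.]
```

```bash
python3 -m inch '[{"dx":0,"dy":-0.6,"dz":0,"ax":0,"ay":0,"az":0,"hand":-1},{"dx":0,"dy":-0.6,"dz":0,"ax":0,"ay":0,"az":0,"hand":-1},{"dx":0,"dy":-0.6,"dz":0,"ax":0,"ay":0,"az":0,"hand":-1},{"dx":0,"dy":-0.6,"dz":0,"ax":0,"ay":0,"az":0,"hand":-1},{"dx":0,"dy":-0.6,"dz":0,"ax":0,"ay":0,"az":0,"hand":-1},{"dx":0,"dy":-0.6,"dz":0,"ax":0,"ay":0,"az":0,"hand":-1},{"dx":0,"dy":-0.6,"dz":0,"ax":0,"ay":0,"az":0,"hand":-1},{"dx":0,"dy":-0.6,"dz":0,"ax":0,"ay":0,"az":0,"hand":-1},{"dx":0,"dy":-0.6,"dz":0,"ax":0,"ay":0,"az":0,"hand":-1},{"dx":0,"dy":-0.6,"dz":0,"ax":0,"ay":0,"az":0,"hand":-1}]'|tail -3; python3 plan.py; python3 -m inch '[{"dx":0,"dy":-0.6,"dz":0,"ax":0,"ay":0,"az":0,"hand":-1},{"dx":0,"dy":-0.6,"dz":0,"ax":0,"ay":0,"az":0,"hand":-1},{"dx":0,"dy":-0.6,"dz":0,"ax":0,"ay":0,"az":0,"hand":-1},{"dx":0,"dy":-0.6,"dz":0,"ax":0,"ay":0,"az":0,"hand":-1},{"dx":0,"dy":-0.6,"dz":0,"ax":0,"ay":0,"az":0,"hand":-1},{"dx":0,"dy":-0.6,"dz":0,"ax":0,"ay":0,"az":0,"hand":-1},{"dx":0,"dy":-0.6,"dz":0,"ax":0,"ay":0,"az":0,"hand":-1},{"dx":0,"dy":-0.6,"dz":0,"ax":0,"ay":0,"az":0,"hand":-1},{"dx":0,"dy":0,"dz":0,"ax":0,"ay":0,"az":0,"hand":-1}]'|tail -3; python3 tcp.py -84.5 -115 58 0 4
```

```text
wrist_force: [-4.7, 3.2, 13.9]
width: 13.3
gripper_force: 30.0
t 27.6 K rack [-76.7  12.3  40.3] lean 0.3 F rack [-5.1  2.6 13.9] F tool [  5.1   2.7 -13.9] w 13
wrist_force: [-8.8, -1.1, 21.9]
width: 13.5
gripper_force: 30.0
t 28.3 K rack [-76.9 -86.6  40.2] lean 0.3 F rack [-8.6 -2.1 21.9] F tool [  8.7  -2.1 -21.8] w 13
tcp rack [-85.8 -86.7  59.3]
rot left [ 0.   -0.05  0.02] mm present [ -1.2 -28.3   1.3]
1 [-0.02 -0.35  0.02] [ 0.   -0.01  0.  ]
```

```bash
python3 -m inch '[{"dx":0,"dy":-0.3,"dz":-0.05,"ax":0,"ay":0,"az":0,"hand":-1},{"dx":-0.02,"dy":-0.4,"dz":-0.05,"ax":0,"ay":0,"az":0,"hand":-1},{"dx":-0.02,"dy":-0.4,"dz":-0.03,"ax":0,"ay":0,"az":0,"hand":-1},{"dx":0,"dy":-0.32,"dz":0,"ax":0,"ay":0,"az":0,"hand":-1},{"dx":0,"dy":0,"dz":0,"ax":0,"ay":0,"az":0,"hand":-1}]'|tail -3; python3 tcp.py -84.5 -115 58 0 4
```

```text
wrist_force: [-6.1, -0.6, -0.4]
width: 13.4
gripper_force: 30.0
t 28.7 K rack [ -77.  -114.7   40.4] lean 0.5 F rack [-6.  -1.2 -0.4] F tool [ 6.  -1.2  0.5] w 13
tcp rack [ -85.8 -114.7   59.5]
rot left [ 0.02 -0.07  0.02] mm present [-1.3 -0.3  1.5]
1 [-0.02 -0.    0.02] [ 0.   -0.02  0.01]
```

Centred. Now open the fingers and lift straight up, clear of everything.

```bash
python3 -m inch '[{"dx":0,"dy":0,"dz":0,"ax":0,"ay":0,"az":0,"hand":0},{"dx":0,"dy":0,"dz":0,"ax":0,"ay":0,"az":0,"hand":0},{"dx":0,"dy":0,"dz":0,"ax":0,"ay":0,"az":0,"hand":0},{"dx":0,"dy":0,"dz":0,"ax":0,"ay":0,"az":0,"hand":0},{"dx":0,"dy":0,"dz":0,"ax":0,"ay":0,"az":0,"hand":0},{"dx":0,"dy":0,"dz":-0.5,"ax":0,"ay":0,"az":0,"hand":0},{"dx":0,"dy":0,"dz":-0.8,"ax":0,"ay":0,"az":0,"hand":0},{"dx":0,"dy":0,"dz":-0.8,"ax":0,"ay":0,"az":0,"hand":0},{"dx":0,"dy":0,"dz":-0.8,"ax":0,"ay":0,"az":0,"hand":0},{"dx":0.5,"dy":0,"dz":-0.8,"ax":0,"ay":0,"az":0,"hand":0},{"dx":0.8,"dy":0,"dz":-0.8,"ax":0,"ay":0,"az":0,"hand":0},{"dx":0.8,"dy":0,"dz":-0.8,"ax":0,"ay":0,"az":0,"hand":0},{"dx":0.8,"dy":0,"dz":-0.8,"ax":0,"ay":0,"az":0,"hand":0},{"dx":0.8,"dy":0,"dz":-0.5,"ax":0,"ay":0,"az":0,"hand":0},{"dx":0,"dy":0,"dz":0,"ax":0,"ay":0,"az":0,"hand":0},{"dx":0,"dy":0,"dz":0,"ax":0,"ay":0,"az":0,"hand":0}]'|tail -5; python3 plan.py; python3 - <<'E'
from h import *
v=np.load("v.npy"); T=imaging.read_camera("top");S=imaging.read_camera("side")
a=cv2.resize(T["pixels"][150:370,170:420],None,fx=1.6,fy=1.6,interpolation=cv2.INTER_CUBIC);b=cv2.resize(S["pixels"][240:360,280:410],None,fx=3,fy=3,interpolation=cv2.INTER_CUBIC)
h=max(len(a),len(b));c=np.zeros((h,a.shape[1]+b.shape[1],3),np.uint8);c[:len(a),:a.shape[1]]=a;c[:len(b),a.shape[1]:]=b;cv2.imwrite("pics/f.png",c)
def red(P,b):
    m=cv2.inRange(cv2.cvtColor(P["pixels"],cv2.COLOR_BGR2HSV),(0,180,60),(8,255,255))[b[2]:b[3],b[0]:b[1]]; y,x=np.nonzero(m); return (np.array([x.mean()+b[0],y.mean()+b[2]]) if len(x) else None),len(x)
print(red(T,(190,390,235,300)),red(S,(285,330,255,350)),"expected",proj(T,rackT(v,[-85,-115,45])),proj(S,rackT(v,[-85,-115,45])))
E
```

```text
tcp_pos: [436.3, -89.8, 193.7]
tcp_rot: [[-0.994, 0.106, -0.001], [0.106, 0.994, 0.003], [0.001, 0.003, -1.0]]
wrist_force: [-0.0, -0.1, -0.5]
width: 43.9
gripper_force: 0.0
t 30.1 K rack [-147.4 -112.4  174.7] lean 0.2 F rack [-0.  -0.1 -0.5] F tool [ 0.  -0.1  0.5] w 44
(None, 0) (array([300.37037037, 314.51851852]), 27) expected [[342.09733986 281.05622592]] [[300.09431624 313.50550715]]
```

View pics/f.png

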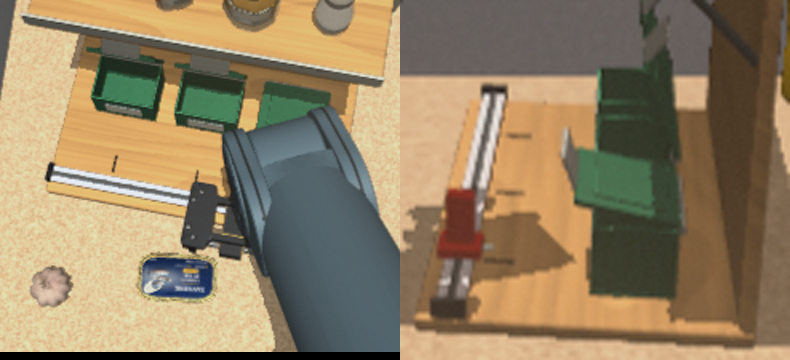

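The final view shows both free lids still up. The stiff lid is ajar, with its front corner about 5–7 px up (13–17 mm, roughly 0.2 rad). The red pointer is level with the right-hand mark, and the gripper and all bystanders are clear.

```bash
python3 -c "
from workcell import robot;print(robot.job_done())"
```

```text
the job is handed in; nothing more can be done
None
```

The job is handed in, and the result wasn't reported back: left and middle lids up at their stops, stiff right lid ajar about 0.2 rad, pointer centred in front of it to within about 1 mm, nothing else touched.

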